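# Grade four carving blanks by length in the bench rack

## Task

Sort the four loose light-wood blocks that lie along the front edge of the bench into the dark rack by length, one to a bay: the longest in the bay next to the red button, then the next longest and so on, with the shortest next to the white button. Lay each block flat and centred in its bay, straight along the bay (parallel to the divider strips), and let go of it. Leave the tin and the roll of tape beside the rack where they are.

Things in the scene. Friction and masses are not known exactly. Their poses are not given: they have to be found in the camera images.
- block_longest: the longest block: light wood offcut, about 131 long x 52 wide x 31 mm high. Its origin is the centre of its underside as it lies at the start; x runs along its length, z up. Lies loose on the bench with a varying heading (long side within about 0.4 rad of straight away from the robot); weighs under 0.2 kg.
- block_second: the second longest block: light wood offcut, about 91 long x 37 wide x 29 mm high. Its origin is the centre of its underside as it lies at the start; x runs along its length, z up. Lies loose on the bench with a varying heading (long side within about 0.4 rad of straight away from the robot); weighs under 0.2 kg.
- block_third: the third longest block: light wood offcut, about 75 long x 32 wide x 25 mm high. Its origin is the centre of its underside as it lies at the start; x runs along its length, z up. Lies loose on the bench with a varying heading (long side within about 0.4 rad of straight away from the robot); weighs under 0.2 kg.
- block_shortest: the shortest, stubby block: light wood offcut, about 51 long x 41 wide x 35 mm high. Its origin is the centre of its underside as it lies at the start; x runs along its length, z up. Lies loose on the bench with a varying heading (long side within about 0.4 rad of straight away from the robot); weighs under 0.2 kg.
- rack: fixed dark wooden board on the bench, 150 (x) x 390 (y) x 12 mm high. Origin: centre of its underside. Pale strips along x (5 mm wide, 4 mm above the board) at y = -170, -85, 0, 85, 170 mm make four bays, 80 mm clear; bay centres at x = 0, y = -127.5, -42.5, 42.5, 127.5 mm. Blocks lie on the board's top (z = 12 mm), their length along the rack's x.
- red_button: round red button, 20 mm across, 6 mm high, fixed on the board at one end (rack y = +184 or -184 mm; it varies from start to start): marks the end for the longest block. Origin: centre of its underside, on the board.
- white_button: the same button in white, at the other end of the rack: marks the end for the shortest block.
- tin: bystander: round food tin with a coloured label, standing on the bench behind the right end of the rack, 75 mm across, 58 mm high; origin at the centre of its underside. Must not be disturbed.
- tape_roll: bystander: roll of cream masking tape lying flat on the bench in front of the rack, 103 mm across, 25 mm high; origin at the centre of its underside. Must not be disturbed.
Mind the look-alikes: they are no part of the job. Leave any orange look-alike of the block_shortest alone.

How it is judged:
By the outcome, as a careful person would: the job done as asked, in the order asked, and still so for the second after the job is handed in, with the robot touching nothing.
It also fails if it takes over 109 s, if anything falls off the work surface, if the arm or the gripper's body presses on something with over 40 N, if the wrist force passes 120 N, or if a joint passes its speed limit or range.

## Robot

A 6-joint arm with a two-finger parallel gripper is mounted at the origin on a cart in front of the work surface, level with it; the furniture and walls round the work are solid. World frame = base frame: x ahead of the robot, y to its left, z up, the work surface at z = 0. Lengths are in m, angles in rad, forces in N, time in s.
With the tool pointing down it reaches from about 0.35 to 0.775 m from the base axis. Payload 7.3 kg.
Tool frame: the origin (TCP) lies midway between the tips of the shut fingers; the grasp point (between the pads) lies 19 mm behind it; z points along the fingers, y is the line along which they close (so a half turn about z gives the same grasp; the last joint's range is limited). The gripper opens to 92 mm and grips with 3 to 60 N. Pads are 19 mm wide; open, the fingers measure 130 mm over their backs; the gripper's body (75 mm by 190 mm) begins 47 mm behind the grasp point.
Start: joints at [-1.277, 0.342, 1.524, -0, 1.275, -0.146], TCP at [0.224, -0.475, 0.227] pointing down, gripper open.
Joint ranges: [-2.53, 2.53], [-0.77, 2.02], [0.04, 2.7], [-1, 4.14], [0.28, 2.66], [-3.11, 3.11]. Speed limits (rad/s): [2.57, 2.57, 3.14, 3.14, 3.14, 3.14].

## Interface

Orientations are given as [roll, pitch, yaw] about the fixed x, y, z axes, in that order (R = Rz(yaw) Ry(pitch) Rx(roll)).
In Python, from cell import robot, read_camera, camera_params, nets gives the robot as it stands. The module is installed in compiled form; this text tells all that it offers.
- The arm moves only by the tool step_arm, never from a script. Its argument "steps" is a list of rows, each an object of numbers: "x", "y", "z": the shift along the tool's x, y, z as a fraction of full scale; "rx", "ry", "rz": the turn, a rotation vector about the tool's x, y, z as a fraction of full scale; "claw": the opening, from -1 (shut) to 1 (fully open). In form: [{"x": .., "y": .., "z": .., "rx": .., "ry": .., "rz": .., "claw": ..}, ...]. A call has 1 to 12 rows; each row is the pose to reach, as a shift and turn from the pose commanded when the call began, along the tool's axes at that moment; what a row does not reach only later rows make up. Full scale, the value 1, is 750 mm for a shift and pi/4 rad for a turn. A row lasts 1/12 s, in which the tool goes at most 41.7 mm and 7.16 degrees, less where a joint would pass 70% of its speed; a pose out of reach is approached as far as the arm can. A call with a number of a shift or a turn outside -1 to 1 is refused whole. A call with a gripper value outside its range is refused whole. The fingers move at their own pace and stop on an object; "squeeze" is the grip in N (left out, the last holds). Time passes only in rows, so rows that repeat a pose let the fingers close. It gives the time, the measured TCP pose, the force, the opening and the grip force at its end, in the units of the state.
- robot.observe(): the state, without advancing time (a new reading comes with each control period).
- read_camera(name): name is "scene" or "top"; returns (picture, depth): 480x640x3 uint8, blue, green, red; 480x640 float32, m along the optical axis (not along the pixel's ray), 0 where there is no reading.
- camera_params(name): a dict with "fx", "fy", "cx", "cy" (pixels), "k1" (the pictures are not rectified: a ray, as slopes to the right and down, at radius r is drawn at 1 + k1 r^2 times it, then the intrinsics apply), "R" (3x3) and "t" (3): a world point X has camera coordinates R X + t. Camera axes: x right, y down, z forward; pixel columns grow to the right and rows downward; lengths in m; the calibration is good to about 2 mm. A picture is of the moment at which its call begins. camera_params takes no time and is no camera call.
- robot.hand_in(): hands the job in; it is judged then, once.
Trained networks look in the newest picture that a camera, given by its name, has taken for a name from the list of things; names that differ only in an ending like _2 or _b are one class to them, and where a whole thing is asked for, a point or a joint stands for the part that bears it (a point fixed in the world has none). Each returns a list of dicts, best first, with "conf" (0 to 1); they miss things now and then, are a little off and sometimes report something else, mostly with a low value. They report only what shows in the picture. A call takes as long as a camera call. They do not tell look-alikes from the thing itself.
- nets.masks_of(camera, query): "region" (480x640 bool, what is visible of it) and "box" ([left, top, right, bottom] in pixels, round what is visible of it).
- nets.landmark_of(camera, query): "pixel" ([row, column] in pixels: a listed point, or the origin of a listed thing).
The state is a dict: "time": time; "qpos": joint angles; "qvel": joint speeds; "joint_efforts": joint torques, N m; "tool_pos": TCP position; "tool_rot": TCP orientation; "contact_force": force on the tool from outside, world axes, zero at the start; "torque": the same for the moment, N m; "opening": finger opening in m; "grip_force": force on a finger pad.
Only numpy, scipy, OpenCV 4.12 (cv2) and the standard library are available. Lean on these libraries where they do the work, as an engineer would, in place of code of your own. Each camera call takes 0.05 s, during which the arm holds its last target. There are 200 camera calls.

## Working session

There is one attempt and no reset: what is moved stays moved. The work goes in short steps, Python scripts to look and compute and a tool call to move; the robot and the scene stay as the last step left them, time stands still between calls to the robot, and variables do not carry over. Pictures are saved under pics/ and viewed, at most 14 in all, crops included, and the job is handed in when it is done.

Besides the shell and the picture viewer there is one more tool, called as name(argument=value, ...), one argument or row to a line, values as JSON. step_arm: Moves the arm, as the interface text tells. Its arguments: {"type":"object","properties":{"steps":{"type":"array","items":{"type":"object","properties":{"x":{"type":"number","minimum":-1,"maximum":1},"y":{"type":"number","minimum":-1,"maximum":1},"z":{"type":"number","minimum":-1,"maximum":1},"rx":{"type":"number","minimum":-1,"maximum":1},"ry":{"type":"number","minimum":-1,"maximum":1},"rz":{"type":"number","minimum":-1,"maximum":1},"claw":{"type":"number"}}}},"squeeze":{"type":"number"}},"required":["steps"]}

```bash
mkdir -p pics
cat > h.py <<'E'
import numpy as np, cv2
from cell import robot, read_camera, camera_params, nets
def world(cam, px, z=None, depth=None):
    """px Nx2 (col,row) -> world, on plane z or by depth"""
    p=camera_params(cam); px=np.asarray(px,float).reshape(-1,2)
    K=np.array([[p['fx'],0,p['cx']],[0,p['fy'],p['cy']],[0,0,1]])
    s=cv2.undistortPoints(px.reshape(-1,1,2),K,np.array([p['k1'],0,0,0,0])).reshape(-1,2)
    R=np.array(p['R']);t=np.array(p['t']); d=np.c_[s,np.ones(len(s))]
    o=-R.T@t; w=d@R
    l=np.asarray(depth)[:,None] if depth is not None else ((z-o[2])/w[:,2])[:,None]
    return o+l*w
E
python3 - <<'E'
from h import *
for c in ['scene','top']:
    im,d=read_camera(c); cv2.imwrite(f'pics/{c}0.png',im); np.save(f'{c}0.npy',d)
    for q in ['block_longest','block_second','block_third','block_shortest','rack','red_button','white_button','tin','tape_roll']:
        for m in nets.masks_of(c,q)[:3]:
            r=m['region']; v,u=np.nonzero(r); dd=d[v,u]; ok=dd>0
            if ok.sum()<5: continue
            w=world(c,np.c_[u,v][ok],depth=dd[ok]); top=np.percentile(w[:,2],80)
            k=w[abs(w[:,2]-top)<.006][:,:2].astype(np.float32)
            rc=cv2.minAreaRect(k)
            print(c,q,round(m['conf'],2),m['box'],'top',top.round(3),'rect',np.round(rc[0],3),np.round(rc[1],3),round(rc[2],1))
print(robot.observe())
E
```

```text
scene block_longest 0.87 [350.4, 238.2, 388.3, 268.3] top 0.032 rect [ 0.437 -0.059] [0.048 0.135] 84.0
scene block_third 0.92 [275.3, 272.4, 306.6, 293.6] top 0.026 rect [0.411 0.182] [0.076 0.033] 11.0
scene rack 0.83 [148.0, 238.0, 256.0, 326.5] top 0.015 rect [0.55  0.335] [0.152 0.394] 50.7
scene red_button 0.53 [350.4, 236.0, 389.1, 267.5] top 0.032 rect [ 0.437 -0.059] [0.05  0.135] 85.3
scene white_button 0.53 [178.5, 313.7, 184.3, 321.6] top 0.019 rect [0.407 0.452] [0.015 0.016] 38.6
scene tin 0.77 [261.0, 209.9, 280.8, 238.8] top 0.057 rect [0.69  0.087] [0.072 0.077] 33.3
scene tape_roll 0.59 [225.7, 289.4, 272.4, 322.9] top 0.025 rect [0.374 0.311] [0.098 0.102] 80.6
scene tape_roll 0.3 [276.4, 271.1, 306.6, 293.1] top 0.026 rect [0.412 0.182] [0.08  0.033] 6.3
top block_longest 0.95 [345.8, 269.7, 368.6, 315.7] top 0.033 rect [ 0.438 -0.07 ] [0.05  0.128] 76.3
top block_second 0.95 [391.9, 276.3, 408.0, 307.1] top 0.031 rect [ 0.443 -0.205] [0.091 0.035] 6.0
top block_third 0.87 [261.9, 280.3, 273.5, 311.9] top 0.027 rect [0.415 0.179] [0.073 0.03 ] 11.4
top block_short
[... 469 characters left out ...]
ime': 1.0, 'qpos': array([-1.27700656e+00,  3.42006444e-01,  1.52408038e+00, -1.01274429e-05,
        1.27542293e+00, -1.46040866e-01]), 'qvel': array([ 4.03599200e-05,  5.83151769e-04,  1.04242684e-03,  5.80017633e-05,
        2.80502930e-04, -1.25257258e-03]), 'joint_efforts': array([ 1.41528217e-03, -4.31125796e+01, -2.44483584e+01,  7.18821189e-02,
        4.82550845e-02,  4.66561403e-06]), 'tool_pos': array([ 0.22354167, -0.47505329,  0.22674402]), 'tool_rot': array([3.14151206e+00, 2.16484099e-05, 4.39833576e-01]), 'contact_force': array([-0.33697468,  0.10343323,  0.05307897]), 'torque': array([-0.01357088,  0.00806357,  0.04284434]), 'grip_force': 0.0, 'opening': 0.09172608817959295}
```

Run:
```python
import cv2
for c,(x,y,w,h) in {'top':(140,160,380,200),'scene':(130,180,360,180)}.items():
    cv2.imwrite(f'pics/{c}0c.png',cv2.resize(cv2.imread(f'pics/{c}0.png')[y:y+h,x:x+w],None,fx=2.1,fy=2.1,interpolation=cv2.INTER_CUBIC))
```

```text
(no output)
```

View pics/top0c.png

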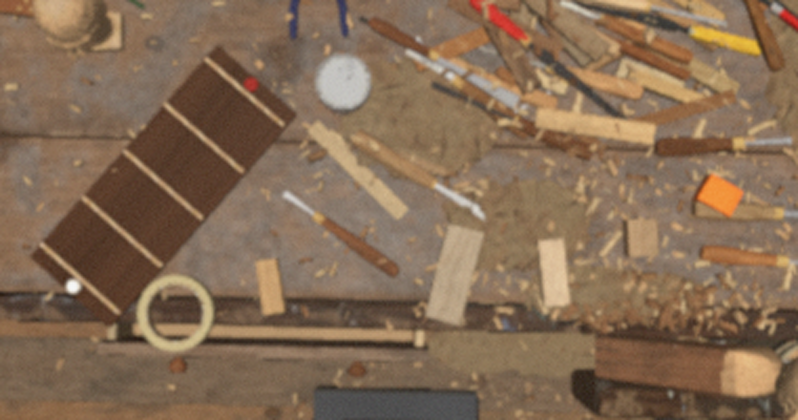

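View pics/scene0c.png

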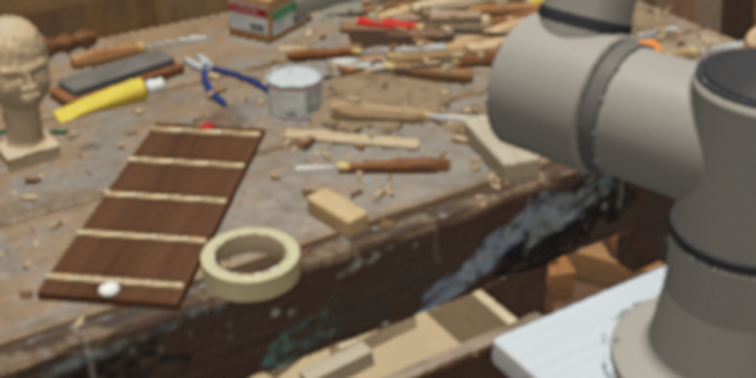

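The top view shows the blocks in a row: third at about (268,296), longest (357,292), second (400,291), and the undetected shortest at (446,273). The orange look-alike is at (482,252). The red button (259,200) is at the tin end of the rack and the white one (175,296) is at the near-left end.

Next I measure each block and the rack precisely.

```bash
cat >> h.py <<'E'
def cloud(c):
    im,d=read_camera(c); v,u=np.nonzero(d>0)
    return im,world(c,np.c_[u,v],depth=d[v,u]),im[v,u]
def block(w,near,h,L,r=None,tol=.007):
    """top-face rectangle of given height h near xy"""
    r=r or L/2+.02
    k=w[(abs(w[:,2]-h)<tol)&(np.hypot(*(w[:,:2]-near).T)<r)]
    (c,s,a)=cv2.minAreaRect(k[:,:2].astype(np.float32))
    if s[0]<s[1]: a+=90; s=s[::-1]
    a=(a+90)%180-90
    _,_,V=np.linalg.svd(k[:,:2]-k[:,:2].mean(0),full_matrices=False)
    p=np.degrees(np.arctan2(V[0,1],V[0,0])); p=(p+90)%180-90
    return dict(n=len(k),c=np.round(c,4),mean=k.mean(0).round(4),size=np.round(s,3),ang=round(a,1),pca=round(p,1))
def plan(x,y,z,yaw):
    """numbers for step_arm from the present pose to a tool-down pose, yaw in deg"""
    from scipy.spatial.transform import Rotation as Ro
    o=robot.observe(); R0=Ro.from_euler('xyz',o['tool_rot']); R1=Ro.from_euler('xyz',[np.pi,0,np.radians(yaw)])
    d=R0.inv().apply(np.array([x,y,z])-o['tool_pos']); rv=(R0.inv()*R1).as_rotvec()
    print('shift',(d/.75).round(3),'turn',(rv/(np.pi/4)).round(3),'rows',round(max(np.linalg.norm(d)/.0417,np.degrees(np.linalg.norm(rv))/7.16),1))
E
python3 - <<'E'
from h import *
B={'long':((.438,-.068),.031,.131),'sec':((.443,-.205),.029,.091),'third':((.413,.18),.025,.075)}
s0=world('top',[[445.7,273.3]],z=.035)[0,:2]; print(s0)
B['short']=(s0,.035,.051)
for c in ['top','scene']:
    im,w,_=cloud(c)
    for n,(p,h,L) in B.items():
        try: print(c,n,block(w,p,h+(.002 if c=='top' else 0.001),L))
        except Exception as e: print(c,n,'none')
    print(c,'rack',block(w,(.55,.333),.0145,.39,r=.215,tol=.0055))
    # buttons by colour
    hsv=cv2.cvtColor(im,cv2.COLOR_BGR2HSV)
    for n,m in {'red':(((hsv[...,0]<8)|(hsv[...,0]>172))&(hsv[...,1]>150)),'white':((hsv[...,1]<50)&(hsv[...,2]>190))}.items():
        k,_,st,ce=cv2.connectedComponentsWithStats(m.astype(np.uint8))
        q=[(world(c,[ce[i]],z=.018)[0].round(4),st[i,4]) for i in range(1,k) if st[i,4]>8]
        print(c,n,[x for x in q if .3<x[0][0]<.78 and .1<x[0][1]<.6])
plan(.438,-.069,.12,-14); plan(.438,-.069,.12,14)
E
```

```text
[ 0.49218761 -0.32375556]
top long {'n': 787, 'c': array([ 0.444 , -0.0407]), 'mean': array([ 0.437 , -0.0691,  0.0312]), 'size': array([0.13, 0.11]), 'ang': -12.9, 'pca': np.float64(-13.8)}
top sec {'n': 377, 'c': array([ 0.4426, -0.2045]), 'mean': array([ 0.4426, -0.2045,  0.0291]), 'size': array([0.091, 0.035]), 'ang': 6.3, 'pca': np.float64(6.4)}
top third {'n': 265, 'c': array([0.4148, 0.1828]), 'mean': array([0.4156, 0.1796, 0.025 ]), 'size': array([0.074, 0.037]), 'ang': 8.5, 'pca': np.float64(9.5)}
top short {'n': 247, 'c': array([ 0.4918, -0.3227]), 'mean': array([ 0.4924, -0.3225,  0.0353]), 'size': array([0.048, 0.04 ]), 'ang': 2.1, 'pca': np.float64(-1.9)}
top rack {'n': 6381, 'c': array([0.5444, 0.305 ]), 'mean': array([0.5495, 0.3311, 0.0133]), 'size': array([0.412, 0.371]), 'ang': -16.1, 'pca': np.float64(-38.9)}
top red [(array([0.6941, 0.2145, 0.018 ]), np.int32(40))]
top white [(array([0.5345, 0.1492, 0.018 ]), np.int32(19)), (array([0.4107, 0.4483, 0.018 ]), np.int32(30))]
scene long {'n': 320, 'c': array([ 0.4369, -0.0641]), 'mean': array([ 0.4248, -0.0554,  0.030
[... 167 characters left out ...]
1831, 0.0247]), 'size': array([0.076, 0.033]), 'ang': 8.3, 'pca': np.float64(10.6)}
scene short none
scene rack {'n': 5676, 'c': array([0.541 , 0.3083]), 'mean': array([0.5232, 0.3475, 0.0136]), 'size': array([0.413, 0.374]), 'ang': -17.1, 'pca': np.float64(-36.7)}
scene red [(array([0.6919, 0.2176, 0.018 ]), np.int32(13))]
scene white [(array([0.5205, 0.1591, 0.018 ]), np.int32(13)), (array([0.4082, 0.4511, 0.018 ]), np.int32(42))]
shift [ 0.489 -0.368  0.142] turn [0.    0.    0.871] rows 11.3
shift [ 0.489 -0.368  0.142] turn [0.    0.    0.249] rows 11.3h.py:22: RuntimeWarning: Mean of empty slice.
  _,_,V=np.linalg.svd(k[:,:2]-k[:,:2].mean(0),full_matrices=False)
  ret = um.true_divide(
```

step_arm(
  steps=[
    {"x": 0.488, "y": -0.368, "z": 0.142, "rz": 0.861, "claw": 1},
    {"x": 0.488, "y": -0.368, "z": 0.142, "rz": 0.861, "claw": 1},
    {"x": 0.488, "y": -0.368, "z": 0.142, "rz": 0.861, "claw": 1},
    {"x": 0.488, "y": -0.368, "z": 0.142, "rz": 0.861, "claw": 1},
    {"x": 0.488, "y": -0.368, "z": 0.142, "rz": 0.861, "claw": 1},
    {"x": 0.488, "y": -0.368, "z": 0.142, "rz": 0.861, "claw": 1},
    {"x": 0.488, "y": -0.368, "z": 0.142, "rz": 0.861, "claw": 1},
    {"x": 0.488, "y": -0.368, "z": 0.142, "rz": 0.861, "claw": 1},
    {"x": 0.488, "y": -0.368, "z": 0.142, "rz": 0.861, "claw": 1},
    {"x": 0.488, "y": -0.368, "z": 0.142, "rz": 0.861, "claw": 1},
    {"x": 0.488, "y": -0.368, "z": 0.142, "rz": 0.861, "claw": 1},
    {"x": 0.488, "y": -0.368, "z": 0.142, "rz": 0.861, "claw": 1},
  ],
)

```text
$.steps[0]: bad value
```

Run:
```python
from h import *
o=robot.observe();print(o['tool_pos'],np.degrees(o['tool_rot']),o['qvel'].round(3))
plan(.4365,-.068,.009,-13.5)
```

```text
[ 0.22354155 -0.47506904  0.22674754] [1.79993589e+02 3.44961214e-03 2.52010275e+01] [ 0.002  0.001 -0.    -0.    -0.001  0.002]
shift [ 0.488 -0.37   0.29 ] turn [0.   0.   0.86] rows 12.2
```

step_arm(
  steps=[
    {"x": 0.488, "y": -0.37, "z": 0.142, "rx": 0, "ry": 0, "rz": 0.86, "claw": 1},
    {"x": 0.488, "y": -0.37, "z": 0.142, "rx": 0, "ry": 0, "rz": 0.86, "claw": 1},
    {"x": 0.488, "y": -0.37, "z": 0.142, "rx": 0, "ry": 0, "rz": 0.86, "claw": 1},
    {"x": 0.488, "y": -0.37, "z": 0.142, "rx": 0, "ry": 0, "rz": 0.86, "claw": 1},
    {"x": 0.488, "y": -0.37, "z": 0.142, "rx": 0, "ry": 0, "rz": 0.86, "claw": 1},
    {"x": 0.488, "y": -0.37, "z": 0.142, "rx": 0, "ry": 0, "rz": 0.86, "claw": 1},
    {"x": 0.488, "y": -0.37, "z": 0.142, "rx": 0, "ry": 0, "rz": 0.86, "claw": 1},
    {"x": 0.488, "y": -0.37, "z": 0.142, "rx": 0, "ry": 0, "rz": 0.86, "claw": 1},
    {"x": 0.488, "y": -0.37, "z": 0.142, "rx": 0, "ry": 0, "rz": 0.86, "claw": 1},
    {"x": 0.488, "y": -0.37, "z": 0.142, "rx": 0, "ry": 0, "rz": 0.86, "claw": 1},
    {"x": 0.488, "y": -0.37, "z": 0.142, "rx": 0, "ry": 0, "rz": 0.86, "claw": 1},
    {"x": 0.488, "y": -0.37, "z": 0.142, "rx": 0, "ry": 0, "rz": 0.86, "claw": 1},
  ],
  squeeze=20,
)

```text
time: 2.1
tool_pos: [0.4374, -0.0649, 0.1196]
tool_rot: [-3.141, 0.0, -0.234]
contact_force: [-0.7, -0.7, -0.4]
opening: 0.0921
grip_force: 0.0
```

Run:
```python
from h import *
o=robot.observe();print(o['time'],o['tool_pos'],np.degrees(o['tool_rot']),o['qvel'].round(3))
plan(.4365,-.068,.009,-13.5)
```

```text
2.1 [ 0.43737538 -0.06494265  0.11959748] [-1.79964536e+02  8.34431747e-03 -1.34056466e+01] [ 0.637  0.239 -0.145 -0.02  -0.097  0.619]
shift [-0.     0.004  0.147] turn [-0.001  0.     0.002] rows 2.7
```

step_arm(
  steps=[
    {"x": 0, "y": 0, "z": 0.02, "rx": 0, "ry": 0, "rz": 0, "claw": 1},
    {"x": 0, "y": 0, "z": 0.06, "rx": 0, "ry": 0, "rz": 0, "claw": 1},
    {"x": 0, "y": 0, "z": 0.1, "rx": 0, "ry": 0, "rz": 0, "claw": 1},
    {"x": 0, "y": 0, "z": 0.13, "rx": 0, "ry": 0, "rz": 0, "claw": 1},
    {"x": 0, "y": 0, "z": 0.147, "rx": 0, "ry": 0, "rz": 0, "claw": 1},
    {"x": 0, "y": 0, "z": 0.147, "rx": 0, "ry": 0, "rz": 0, "claw": 1},
    {"x": 0, "y": 0, "z": 0.147, "rx": 0, "ry": 0, "rz": 0, "claw": 1},
  ],
)

```text
time: 2.68
tool_pos: [0.4364, -0.0681, 0.0097]
tool_rot: [-3.142, 0.001, -0.236]
contact_force: [-0.7, 0.2, -0.2]
opening: 0.0919
grip_force: 0.0
```

Run:
```python
from h import *
o=robot.observe();print(o['time'],o['tool_pos'],np.degrees(o['tool_rot']),o['qvel'].round(3))
plan(.4365,-.068,.009,-13.5)
im,w,_=cloud('top'); cv2.imwrite('pics/g1.png',cv2.resize(im[220:340,290:430],None,fx=4,fy=4))
```

```text
2.6833 [ 0.43641018 -0.06809899  0.00974183] [-1.79998805e+02  7.13778150e-02 -1.34982912e+01] [-0.    -0.033 -0.018 -0.     0.006  0.001]
shift [ 0.    -0.     0.001] turn [-0.     0.002  0.   ] rows 0.0
```

View pics/g1.png

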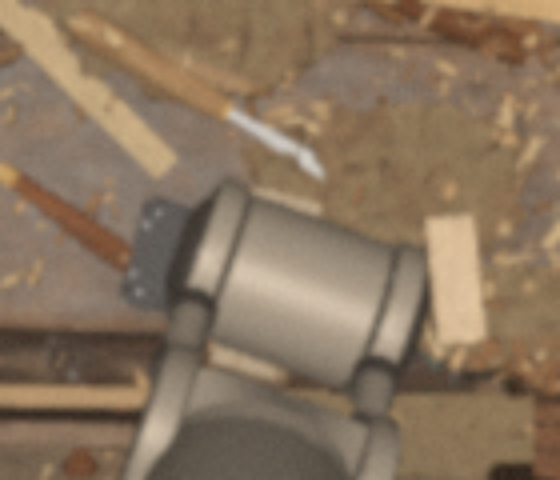

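The gripper straddles the longest block: its ends show at crop (285,200) and (245,362). I close and lift.

step_arm(
  steps=[
    {"x": 0, "y": 0, "z": 0, "rx": 0, "ry": 0, "rz": 0, "claw": -1},
    {"x": 0, "y": 0, "z": 0, "rx": 0, "ry": 0, "rz": 0, "claw": -1},
    {"x": 0, "y": 0, "z": 0, "rx": 0, "ry": 0, "rz": 0, "claw": -1},
    {"x": 0, "y": 0, "z": 0, "rx": 0, "ry": 0, "rz": 0, "claw": -1},
    {"x": 0, "y": 0, "z": 0, "rx": 0, "ry": 0, "rz": 0, "claw": -1},
    {"x": 0, "y": 0, "z": 0, "rx": 0, "ry": 0, "rz": 0, "claw": -1},
    {"x": 0, "y": 0, "z": 0, "rx": 0, "ry": 0, "rz": 0, "claw": -1},
    {"x": 0, "y": 0, "z": 0, "rx": 0, "ry": 0, "rz": 0, "claw": -1},
  ],
  squeeze=20,
)

```text
time: 3.4
tool_pos: [0.4367, -0.0683, 0.0101]
tool_rot: [3.141, -0.0, -0.236]
contact_force: [-0.5, -0.6, 2.7]
opening: 0.0517
grip_force: 20.0
```

step_arm(
  steps=[
    {"x": 0, "y": 0, "z": -0.02, "rx": 0, "ry": 0, "rz": 0, "claw": -1},
    {"x": 0, "y": 0, "z": -0.05, "rx": 0, "ry": 0, "rz": 0, "claw": -1},
    {"x": 0, "y": 0, "z": -0.09, "rx": 0, "ry": 0, "rz": 0, "claw": -1},
    {"x": 0, "y": 0, "z": -0.12, "rx": 0, "ry": 0, "rz": 0, "claw": -1},
    {"x": 0, "y": 0, "z": -0.12, "rx": 0, "ry": 0, "rz": 0, "claw": -1},
    {"x": 0, "y": 0, "z": -0.12, "rx": 0, "ry": 0, "rz": 0, "claw": -1},
  ],
)

```text
time: 3.9
tool_pos: [0.4371, -0.0683, 0.1006]
tool_rot: [3.141, -0.002, -0.236]
contact_force: [0.1, 0.2, -1.8]
opening: 0.0514
grip_force: 20.0
```

Run:
```python
from h import *
plan(.6496,.2521,.10,50.6);plan(.6496,.2521,.022,50.6)
```

```text
shift [ 0.176 -0.481  0.001] turn [ 0.002 -0.003 -1.424] rows 9.2
shift [ 0.176 -0.482  0.105] turn [ 0.002 -0.003 -1.424] rows 9.4
```

step_arm(
  steps=[
    {"x": 0.01, "y": -0.03, "z": 0, "rx": 0, "ry": 0, "rz": -0.1, "claw": -1},
    {"x": 0.03, "y": -0.08, "z": 0, "rx": 0, "ry": 0, "rz": -0.2, "claw": -1},
    {"x": 0.05, "y": -0.13, "z": 0, "rx": 0, "ry": 0, "rz": -0.3, "claw": -1},
    {"x": 0.07, "y": -0.18, "z": 0, "rx": 0, "ry": 0, "rz": -0.4, "claw": -1},
    {"x": 0.09, "y": -0.23, "z": 0, "rx": 0, "ry": 0, "rz": -0.5, "claw": -1},
    {"x": 0.11, "y": -0.28, "z": 0, "rx": 0, "ry": 0, "rz": -0.6, "claw": -1},
    {"x": 0.13, "y": -0.33, "z": 0, "rx": 0, "ry": 0, "rz": -0.7, "claw": -1},
    {"x": 0.14, "y": -0.38, "z": 0, "rx": 0, "ry": 0, "rz": -0.8, "claw": -1},
    {"x": 0.16, "y": -0.42, "z": 0, "rx": 0, "ry": 0, "rz": -0.9, "claw": -1},
    {"x": 0.17, "y": -0.45, "z": 0, "rx": 0, "ry": 0, "rz": -1, "claw": -1},
    {"x": 0.176, "y": -0.47, "z": 0, "rx": 0, "ry": 0, "rz": -1, "claw": -1},
    {"x": 0.176, "y": -0.481, "z": 0, "rx": 0, "ry": 0, "rz": -1, "claw": -1},
  ],
)

```text
time: 4.9
tool_pos: [0.6488, 0.2535, 0.0966]
tool_rot: [-3.14, 0.003, 0.551]
contact_force: [-1.1, 0.0, -1.5]
opening: 0.0514
grip_force: 20.0
```

step_arm(
  steps=[
    {"x": 0, "y": 0, "z": 0, "rx": 0, "ry": 0, "rz": -0.1, "claw": -1},
    {"x": 0, "y": 0, "z": 0, "rx": 0, "ry": 0, "rz": -0.2, "claw": -1},
    {"x": 0, "y": 0, "z": 0, "rx": 0, "ry": 0, "rz": -0.3, "claw": -1},
    {"x": 0, "y": 0, "z": 0, "rx": 0, "ry": 0, "rz": -0.4, "claw": -1},
    {"x": 0, "y": 0, "z": 0, "rx": 0, "ry": 0, "rz": -0.424, "claw": -1},
    {"x": 0, "y": 0, "z": 0, "rx": 0, "ry": 0, "rz": -0.424, "claw": -1},
    {"x": 0, "y": 0, "z": 0, "rx": 0, "ry": 0, "rz": -0.424, "claw": -1},
  ],
)

```text
time: 5.48
tool_pos: [0.6487, 0.2514, 0.0991]
tool_rot: [-3.141, 0.001, 0.88]
contact_force: [0.3, 0.9, -1.4]
opening: 0.0514
grip_force: 20.0
```

Run:
```python
from h import *
plan(.6496,.2521,.023,50.6)
im,w,_=cloud('top'); cv2.imwrite('pics/p1.png',cv2.resize(im[160:340,140:340],None,fx=3.3,fy=3.3))
```

```text
shift [0.002 0.    0.101] turn [-0.001  0.002 -0.004] rows 1.8
```

View pics/p1.png

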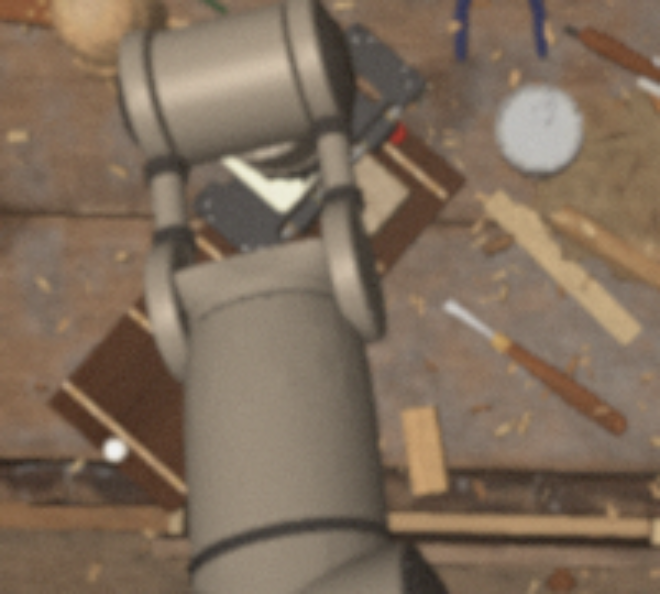

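The block hangs over the bay next to the red button (crop 400,132), parallel to the strips. I lower it there.

step_arm(
  steps=[
    {"x": 0.002, "y": 0, "z": 0.02, "rx": 0, "ry": 0, "rz": 0, "claw": -1},
    {"x": 0.002, "y": 0, "z": 0.05, "rx": 0, "ry": 0, "rz": 0, "claw": -1},
    {"x": 0.002, "y": 0, "z": 0.075, "rx": 0, "ry": 0, "rz": 0, "claw": -1},
    {"x": 0.002, "y": 0, "z": 0.09, "rx": 0, "ry": 0, "rz": 0, "claw": -1},
    {"x": 0.002, "y": 0, "z": 0.097, "rx": 0, "ry": 0, "rz": 0, "claw": -1},
    {"x": 0.002, "y": 0, "z": 0.1, "rx": 0, "ry": 0, "rz": 0, "claw": -1},
    {"x": 0.002, "y": 0, "z": 0.101, "rx": 0, "ry": 0, "rz": 0, "claw": -1},
    {"x": 0.002, "y": 0, "z": 0.101, "rx": 0, "ry": 0, "rz": 0, "claw": -1},
    {"x": 0.002, "y": 0, "z": 0.101, "rx": 0, "ry": 0, "rz": 0, "claw": -1},
  ],
)

```text
time: 6.28
tool_pos: [0.6508, 0.2532, 0.0254]
tool_rot: [3.14, -0.002, 0.883]
contact_force: [-0.2, 0.1, -1.1]
opening: 0.0518
grip_force: 20.0
```

step_arm(
  steps=[
    {"x": 0, "y": 0, "z": 0.001, "rx": 0, "ry": 0, "rz": 0, "claw": -1},
    {"x": 0, "y": 0, "z": 0.002, "rx": 0, "ry": 0, "rz": 0, "claw": -1},
    {"x": 0, "y": 0, "z": 0.003, "rx": 0, "ry": 0, "rz": 0, "claw": -1},
    {"x": 0, "y": 0, "z": 0.003, "rx": 0, "ry": 0, "rz": 0, "claw": -1},
  ],
)

```text
time: 6.62
tool_pos: [0.6503, 0.253, 0.0222]
tool_rot: [3.141, -0.0, 0.883]
contact_force: [-0.2, -0.0, -0.7]
opening: 0.0515
grip_force: 20.0
```

step_arm(
  steps=[
    {"x": 0, "y": 0, "z": 0, "rx": 0, "ry": 0, "rz": 0, "claw": 0.4},
    {"x": 0, "y": 0, "z": 0, "rx": 0, "ry": 0, "rz": 0, "claw": 0.4},
    {"x": 0, "y": 0, "z": 0, "rx": 0, "ry": 0, "rz": 0, "claw": 0.4},
    {"x": 0, "y": 0, "z": 0, "rx": 0, "ry": 0, "rz": 0, "claw": 0.4},
    {"x": 0, "y": 0, "z": -0.02, "rx": 0, "ry": 0, "rz": 0, "claw": 0.4},
    {"x": 0, "y": 0, "z": -0.06, "rx": 0, "ry": 0, "rz": 0, "claw": 0.4},
    {"x": 0, "y": 0, "z": -0.1, "rx": 0, "ry": 0, "rz": 0, "claw": 0.4},
    {"x": 0, "y": 0, "z": -0.13, "rx": 0, "ry": 0, "rz": 0, "claw": 0.4},
    {"x": 0, "y": 0, "z": -0.13, "rx": 0, "ry": 0, "rz": 0, "claw": 0.4},
    {"x": 0, "y": 0, "z": -0.13, "rx": 0, "ry": 0, "rz": 0, "claw": 0.4},
  ],
)

```text
time: 7.45
tool_pos: [0.6509, 0.2532, 0.1213]
tool_rot: [3.139, -0.003, 0.883]
contact_force: [-0.0, 0.9, -0.7]
opening: 0.0643
grip_force: 0.0
```

Run:
```python
from h import *
plan(.4414,-.203,.12,6.3)
im,w,_=cloud('scene')
print(block(w,(.65,.252),.043,.131,tol=.006))
```

```text
shift [-0.647  0.17   0.   ] turn [ 0.001 -0.004  0.984] rows 12.0
{'n': 540, 'c': array([0.6482, 0.2564]), 'mean': array([0.6449, 0.2577, 0.0435]), 'size': array([0.133, 0.06 ]), 'ang': 52.2, 'pca': np.float64(51.2)}
```

step_arm(
  steps=[
    {"x": -0.05, "y": 0.01, "z": 0, "rx": 0, "ry": 0, "rz": 0.08, "claw": 1},
    {"x": -0.1, "y": 0.025, "z": 0, "rx": 0, "ry": 0, "rz": 0.16, "claw": 1},
    {"x": -0.15, "y": 0.04, "z": 0, "rx": 0, "ry": 0, "rz": 0.24, "claw": 1},
    {"x": -0.2, "y": 0.053, "z": 0, "rx": 0, "ry": 0, "rz": 0.32, "claw": 1},
    {"x": -0.25, "y": 0.066, "z": 0, "rx": 0, "ry": 0, "rz": 0.4, "claw": 1},
    {"x": -0.3, "y": 0.079, "z": 0, "rx": 0, "ry": 0, "rz": 0.48, "claw": 1},
    {"x": -0.35, "y": 0.092, "z": 0, "rx": 0, "ry": 0, "rz": 0.56, "claw": 1},
    {"x": -0.4, "y": 0.105, "z": 0, "rx": 0, "ry": 0, "rz": 0.64, "claw": 1},
    {"x": -0.45, "y": 0.118, "z": 0, "rx": 0, "ry": 0, "rz": 0.72, "claw": 1},
    {"x": -0.5, "y": 0.131, "z": 0, "rx": 0, "ry": 0, "rz": 0.8, "claw": 1},
    {"x": -0.55, "y": 0.144, "z": 0, "rx": 0, "ry": 0, "rz": 0.88, "claw": 1},
    {"x": -0.6, "y": 0.158, "z": 0, "rx": 0, "ry": 0, "rz": 0.984, "claw": 1},
  ],
)

```text
time: 8.5
tool_pos: [0.4538, -0.1707, 0.1181]
tool_rot: [-3.14, 0.003, 0.107]
contact_force: [0.7, -1.2, 0.9]
opening: 0.0917
grip_force: 0.0
```

step_arm(
  steps=[
    {"x": -0.02, "y": -0.025, "z": 0, "rx": 0, "ry": 0, "rz": 0, "claw": 1},
    {"x": -0.034, "y": -0.034, "z": 0, "rx": 0, "ry": 0, "rz": 0, "claw": 1},
    {"x": -0.034, "y": -0.034, "z": 0, "rx": 0, "ry": 0, "rz": 0, "claw": 1},
    {"x": -0.034, "y": -0.034, "z": 0, "rx": 0, "ry": 0, "rz": 0, "claw": 1},
  ],
)

```text
time: 8.83
tool_pos: [0.4272, -0.1472, 0.1187]
tool_rot: [-3.141, 0.001, 0.11]
contact_force: [0.7, 0.4, -0.2]
opening: 0.0917
grip_force: 0.0
```

Run:
```python
from h import *
plan(.4414,-.203,.0075,6.3)
im,w,_=cloud('top')
cv2.imwrite('pics/a1.png',cv2.resize(im[160:340,140:340],None,fx=3.3,fy=3.3))
print(block(w,(.65,.252),.045,.131,tol=.006)); print(block(w,(.4426,-.2045),.031,.091))
```

```text
shift [0.011 0.076 0.148] turn [-0.001  0.002 -0.   ] rows 3.0
{'n': 742, 'c': array([0.6511, 0.2539]), 'mean': array([0.651 , 0.2533, 0.0436]), 'size': array([0.131, 0.05 ]), 'ang': 50.8, 'pca': np.float64(50.9)}h.py:22: RuntimeWarning: Mean of empty slice.
  _,_,V=np.linalg.svd(k[:,:2]-k[:,:2].mean(0),full_matrices=False)
  ret = um.true_divide(
Traceback (most recent call last):
  File "h.py", line 23, in block
    p=np.degrees(np.arctan2(V[0,1],V[0,0])); p=(p+90)%180-90
                            ~^^^^^
IndexError: index 0 is out of bounds for axis 0 with size 0
```

View pics/a1.png

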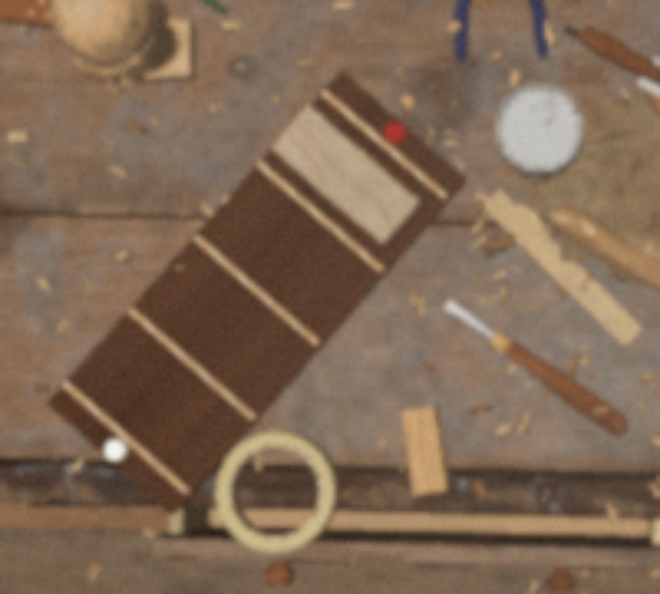

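The longest block lies well placed in the red-button bay. Now the second block.

step_arm(
  steps=[
    {"x": 0.005, "y": 0.03, "z": 0, "rx": 0, "ry": 0, "rz": 0, "claw": 1},
    {"x": 0.011, "y": 0.06, "z": 0, "rx": 0, "ry": 0, "rz": 0, "claw": 1},
    {"x": 0.011, "y": 0.076, "z": 0.01, "rx": 0, "ry": 0, "rz": 0, "claw": 1},
    {"x": 0.011, "y": 0.076, "z": 0.05, "rx": 0, "ry": 0, "rz": 0, "claw": 1},
    {"x": 0.011, "y": 0.076, "z": 0.09, "rx": 0, "ry": 0, "rz": 0, "claw": 1},
    {"x": 0.011, "y": 0.076, "z": 0.125, "rx": 0, "ry": 0, "rz": 0, "claw": 1},
    {"x": 0.011, "y": 0.076, "z": 0.142, "rx": 0, "ry": 0, "rz": 0, "claw": 1},
    {"x": 0.011, "y": 0.076, "z": 0.148, "rx": 0, "ry": 0, "rz": 0, "claw": 1},
    {"x": 0.011, "y": 0.076, "z": 0.148, "rx": 0, "ry": 0, "rz": 0, "claw": 1},
    {"x": 0.011, "y": 0.076, "z": 0.148, "rx": 0, "ry": 0, "rz": 0, "claw": 1},
  ],
)

```text
time: 9.72
tool_pos: [0.4426, -0.2031, 0.0085]
tool_rot: [3.141, -0.0, 0.11]
contact_force: [1.3, -0.5, -0.3]
opening: 0.0917
grip_force: 0.0
```

step_arm(
  steps=[
    {"x": 0, "y": 0, "z": 0, "rx": 0, "ry": 0, "rz": 0, "claw": -1},
    {"x": 0, "y": 0, "z": 0, "rx": 0, "ry": 0, "rz": 0, "claw": -1},
    {"x": 0, "y": 0, "z": 0, "rx": 0, "ry": 0, "rz": 0, "claw": -1},
    {"x": 0, "y": 0, "z": 0, "rx": 0, "ry": 0, "rz": 0, "claw": -1},
    {"x": 0, "y": 0, "z": 0, "rx": 0, "ry": 0, "rz": 0, "claw": -1},
    {"x": 0, "y": 0, "z": 0, "rx": 0, "ry": 0, "rz": 0, "claw": -1},
    {"x": 0, "y": 0, "z": 0, "rx": 0, "ry": 0, "rz": 0, "claw": -1},
    {"x": 0, "y": 0, "z": 0, "rx": 0, "ry": 0, "rz": 0, "claw": -1},
  ],
)

```text
time: 10.38
tool_pos: [0.4422, -0.2031, 0.0085]
tool_rot: [3.141, -0.0, 0.11]
contact_force: [-0.4, 0.0, -0.1]
opening: 0.043
grip_force: 0.0
```

step_arm(
  steps=[
    {"x": 0, "y": 0, "z": -0.02, "rx": 0, "ry": 0, "rz": 0, "claw": -1},
    {"x": 0, "y": 0, "z": -0.05, "rx": 0, "ry": 0, "rz": 0, "claw": -1},
    {"x": 0, "y": 0, "z": -0.09, "rx": 0, "ry": 0, "rz": 0, "claw": -1},
    {"x": 0, "y": 0, "z": -0.13, "rx": 0, "ry": 0, "rz": 0, "claw": -1},
    {"x": 0, "y": 0, "z": -0.14, "rx": 0, "ry": 0, "rz": 0, "claw": -1},
    {"x": 0, "y": 0, "z": -0.14, "rx": 0, "ry": 0, "rz": 0, "claw": -1},
    {"x": 0, "y": 0, "z": -0.14, "rx": 0, "ry": 0, "rz": 0, "claw": -1},
  ],
)

```text
time: 10.97
tool_pos: [0.4419, -0.2029, 0.113]
tool_rot: [-3.142, 0.0, 0.11]
contact_force: [-0.1, -0.2, -0.4]
opening: 0.0363
grip_force: 20.0
```

Run:
```python
from h import *
plan(.5839,.306,.115,50.6)
```

```text
shift [ 0.263 -0.654 -0.003] turn [-0.     0.    -0.985] rows 12.7
```

Run:
```python
from h import *
im,w,_=cloud('top'); s,ws,_=cloud('scene')
cv2.imwrite('pics/c1.png',np.hstack([cv2.resize(im[230:350,340:460],(400,400)),cv2.resize(s[170:290,320:440],(400,400))]))
# tops of things near the grip, in depth
k=w[(np.hypot(w[:,0]-.442,w[:,1]+.203)<.07)]
print(np.histogram(k[:,2],bins=np.arange(-.01,.2,.01)))
k=k[(k[:,2]>.09)&(k[:,2]<.14)]
print(len(k), k[:,2].min() if len(k) else None)
```

```text
(array([ 19, 149, 121,   8,   0,   0,   0,   0,   0,   0,   2,   0,   6,
        12,   0,   0,   0,   0,   0,   0]), array([-0.01,  0.  ,  0.01,  0.02,  0.03,  0.04,  0.05,  0.06,  0.07,
        0.08,  0.09,  0.1 ,  0.11,  0.12,  0.13,  0.14,  0.15,  0.16,
        0.17,  0.18,  0.19]))
20 0.09410974752805878
```

View pics/c1.png

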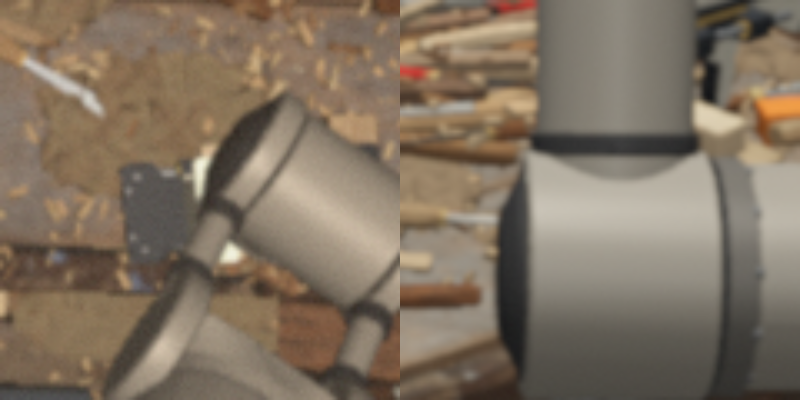

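Run:
```python
from h import *
im,w,_=cloud('top')
k=w[(np.hypot(w[:,0]-.442,w[:,1]+.203)<.07)&(w[:,2]>.085)&(w[:,2]<.14)]
print(k[np.argsort(k[:,0])].round(3))
```

```text
[[ 0.399 -0.213  0.118]
 [ 0.399 -0.215  0.122]
 [ 0.399 -0.218  0.121]
 [ 0.402 -0.213  0.12 ]
 [ 0.477 -0.183  0.121]
 [ 0.478 -0.182  0.115]
 [ 0.478 -0.181  0.101]
 [ 0.48  -0.181  0.119]
 [ 0.48  -0.183  0.121]
 [ 0.48  -0.186  0.12 ]
 [ 0.48  -0.189  0.12 ]
 [ 0.48  -0.181  0.1  ]
 [ 0.483 -0.181  0.121]
 [ 0.483 -0.183  0.121]
 [ 0.483 -0.186  0.121]
 [ 0.483 -0.18   0.109]
 [ 0.483 -0.189  0.119]
 [ 0.485 -0.181  0.119]
 [ 0.485 -0.188  0.126]
 [ 0.485 -0.183  0.12 ]
 [ 0.485 -0.186  0.121]
 [ 0.486 -0.192  0.119]]
```

The second block was caught high because the fingers closed late, about 7 mm of overlap, though it is level. I set it down and regrip properly.

step_arm(
  steps=[
    {"x": 0, "y": 0, "z": 0.02, "rx": 0, "ry": 0, "rz": 0, "claw": -1},
    {"x": 0, "y": 0, "z": 0.05, "rx": 0, "ry": 0, "rz": 0, "claw": -1},
    {"x": 0, "y": 0, "z": 0.08, "rx": 0, "ry": 0, "rz": 0, "claw": -1},
    {"x": 0, "y": 0, "z": 0.1, "rx": 0, "ry": 0, "rz": 0, "claw": -1},
    {"x": 0, "y": 0, "z": 0.112, "rx": 0, "ry": 0, "rz": 0, "claw": -1},
    {"x": 0, "y": 0, "z": 0.12, "rx": 0, "ry": 0, "rz": 0, "claw": -1},
    {"x": 0, "y": 0, "z": 0.122, "rx": 0, "ry": 0, "rz": 0, "claw": -1},
    {"x": 0, "y": 0, "z": 0.122, "rx": 0, "ry": 0, "rz": 0, "claw": -1},
  ],
)

```text
time: 11.78
tool_pos: [0.4422, -0.2031, 0.0218]
tool_rot: [-3.141, 0.0, 0.11]
contact_force: [-0.8, -0.1, 0.8]
opening: 0.0365
grip_force: 20.0
```

step_arm(
  steps=[
    {"x": 0, "y": 0, "z": 0, "rx": 0, "ry": 0, "rz": 0, "claw": 0.2},
    {"x": 0, "y": 0, "z": 0, "rx": 0, "ry": 0, "rz": 0, "claw": 0.2},
    {"x": 0, "y": 0, "z": 0, "rx": 0, "ry": 0, "rz": 0, "claw": 0.2},
    {"x": 0, "y": 0, "z": 0.008, "rx": 0, "ry": 0, "rz": 0, "claw": 0.2},
    {"x": 0, "y": 0, "z": 0.015, "rx": 0, "ry": 0, "rz": 0, "claw": 0.2},
    {"x": 0, "y": 0, "z": 0.017, "rx": 0, "ry": 0, "rz": 0, "claw": 0.2},
    {"x": 0, "y": 0, "z": 0.017, "rx": 0, "ry": 0, "rz": 0, "claw": 0.2},
  ],
)

```text
time: 12.37
tool_pos: [0.4418, -0.2028, 0.0085]
tool_rot: [-3.141, 0.001, 0.11]
contact_force: [-0.3, -0.2, -0.2]
opening: 0.0552
grip_force: 0.0
```

step_arm(
  steps=[
    {"x": 0, "y": 0, "z": 0, "rx": 0, "ry": 0, "rz": 0, "claw": -1},
    {"x": 0, "y": 0, "z": 0, "rx": 0, "ry": 0, "rz": 0, "claw": -1},
    {"x": 0, "y": 0, "z": 0, "rx": 0, "ry": 0, "rz": 0, "claw": -1},
    {"x": 0, "y": 0, "z": 0, "rx": 0, "ry": 0, "rz": 0, "claw": -1},
    {"x": 0, "y": 0, "z": 0, "rx": 0, "ry": 0, "rz": 0, "claw": -1},
    {"x": 0, "y": 0, "z": 0, "rx": 0, "ry": 0, "rz": 0, "claw": -1},
    {"x": 0, "y": 0, "z": 0, "rx": 0, "ry": 0, "rz": 0, "claw": -1},
  ],
)

```text
time: 12.95
tool_pos: [0.4423, -0.2032, 0.0093]
tool_rot: [3.141, -0.0, 0.11]
contact_force: [-0.1, -0.1, 1.4]
opening: 0.0366
grip_force: 20.0
```

step_arm(
  steps=[
    {"x": 0, "y": 0, "z": -0.02, "rx": 0, "ry": 0, "rz": 0, "claw": -1},
    {"x": 0, "y": 0, "z": -0.05, "rx": 0, "ry": 0, "rz": 0, "claw": -1},
    {"x": 0, "y": 0, "z": -0.09, "rx": 0, "ry": 0, "rz": 0, "claw": -1},
    {"x": 0, "y": 0, "z": -0.13, "rx": 0, "ry": 0, "rz": 0, "claw": -1},
    {"x": 0, "y": 0, "z": -0.14, "rx": 0, "ry": 0, "rz": 0, "claw": -1},
    {"x": 0, "y": 0, "z": -0.14, "rx": 0, "ry": 0, "rz": 0, "claw": -1},
    {"x": 0, "y": 0, "z": -0.14, "rx": 0, "ry": 0, "rz": 0, "claw": -1},
  ],
)

```text
time: 13.53
tool_pos: [0.4419, -0.2029, 0.1138]
tool_rot: [-3.142, 0.0, 0.11]
contact_force: [-0.4, 0.9, -1.2]
opening: 0.0363
grip_force: 20.0
```

Run:
```python
from h import *
im,w,_=cloud('top')
k=w[(np.hypot(w[:,0]-.442,w[:,1]+.203)<.07)&(w[:,2]>.085)&(w[:,2]<.15)]
print(k[np.argsort(k[:,0])].round(3)[::3])
plan(.5839,.306,.115,50.6)
```

```text
[[ 0.4   -0.214  0.13 ]
 [ 0.402 -0.211  0.131]
 [ 0.48  -0.186  0.137]
 [ 0.483 -0.184  0.135]
 [ 0.483 -0.18   0.123]
 [ 0.485 -0.188  0.137]]
shift [ 0.263 -0.653 -0.002] turn [-0.002  0.001 -0.985] rows 12.7
```

step_arm(
  steps=[
    {"x": 0.015, "y": -0.038, "z": 0, "rx": 0, "ry": 0, "rz": -0.08, "claw": -1},
    {"x": 0.035, "y": -0.088, "z": 0, "rx": 0, "ry": 0, "rz": -0.16, "claw": -1},
    {"x": 0.055, "y": -0.138, "z": 0, "rx": 0, "ry": 0, "rz": -0.24, "claw": -1},
    {"x": 0.075, "y": -0.188, "z": 0, "rx": 0, "ry": 0, "rz": -0.32, "claw": -1},
    {"x": 0.095, "y": -0.238, "z": 0, "rx": 0, "ry": 0, "rz": -0.4, "claw": -1},
    {"x": 0.116, "y": -0.288, "z": 0, "rx": 0, "ry": 0, "rz": -0.48, "claw": -1},
    {"x": 0.136, "y": -0.338, "z": 0, "rx": 0, "ry": 0, "rz": -0.56, "claw": -1},
    {"x": 0.156, "y": -0.388, "z": 0, "rx": 0, "ry": 0, "rz": -0.64, "claw": -1},
    {"x": 0.176, "y": -0.438, "z": 0, "rx": 0, "ry": 0, "rz": -0.72, "claw": -1},
    {"x": 0.196, "y": -0.488, "z": 0, "rx": 0, "ry": 0, "rz": -0.8, "claw": -1},
    {"x": 0.216, "y": -0.538, "z": 0, "rx": 0, "ry": 0, "rz": -0.9, "claw": -1},
    {"x": 0.236, "y": -0.588, "z": 0, "rx": 0, "ry": 0, "rz": -0.985, "claw": -1},
  ],
)

```text
time: 14.58
tool_pos: [0.5688, 0.2564, 0.1115]
tool_rot: [-3.139, 0.004, 0.888]
contact_force: [1.5, -0.5, -0.2]
opening: 0.0362
grip_force: 20.0
```

step_arm(
  steps=[
    {"x": 0, "y": 0, "z": 0, "rx": 0, "ry": 0, "rz": 0, "claw": -1},
    {"x": 0, "y": 0, "z": 0, "rx": 0, "ry": 0, "rz": 0, "claw": -1},
    {"x": 0, "y": 0, "z": 0, "rx": 0, "ry": 0, "rz": 0, "claw": -1},
  ],
)

```text
time: 14.83
tool_pos: [0.5685, 0.2542, 0.1119]
tool_rot: [-3.14, 0.004, 0.884]
contact_force: [-0.5, 0.4, -1.7]
opening: 0.0364
grip_force: 20.0
```

Run:
```python
from h import *
plan(.5839,.306,.115,50.6)
```

```text
shift [ 0.066 -0.028 -0.004] turn [-0.003  0.005  0.001] rows 1.3
```

step_arm(
  steps=[
    {"x": 0.03, "y": -0.013, "z": 0, "rx": 0, "ry": 0, "rz": 0, "claw": -1},
    {"x": 0.055, "y": -0.024, "z": 0, "rx": 0, "ry": 0, "rz": 0, "claw": -1},
    {"x": 0.066, "y": -0.028, "z": 0.01, "rx": 0, "ry": 0, "rz": 0, "claw": -1},
    {"x": 0.066, "y": -0.028, "z": 0.04, "rx": 0, "ry": 0, "rz": 0, "claw": -1},
    {"x": 0.066, "y": -0.028, "z": 0.075, "rx": 0, "ry": 0, "rz": 0, "claw": -1},
    {"x": 0.066, "y": -0.028, "z": 0.1, "rx": 0, "ry": 0, "rz": 0, "claw": -1},
    {"x": 0.066, "y": -0.028, "z": 0.112, "rx": 0, "ry": 0, "rz": 0, "claw": -1},
    {"x": 0.066, "y": -0.028, "z": 0.118, "rx": 0, "ry": 0, "rz": 0, "claw": -1},
    {"x": 0.066, "y": -0.028, "z": 0.12, "rx": 0, "ry": 0, "rz": 0, "claw": -1},
    {"x": 0.066, "y": -0.028, "z": 0.121, "rx": 0, "ry": 0, "rz": 0, "claw": -1},
    {"x": 0.066, "y": -0.028, "z": 0.121, "rx": 0, "ry": 0, "rz": 0, "claw": -1},
  ],
)

```text
time: 15.75
tool_pos: [0.5857, 0.3062, 0.0246]
tool_rot: [3.141, -0.002, 0.883]
contact_force: [0.2, 0.9, -1.1]
opening: 0.0361
grip_force: 20.0
```

Run:
```python
from h import *
plan(.5839,.306,.0215,50.6)
```

```text
shift [-0.002 -0.002  0.004] turn [ 0.001 -0.002  0.   ] rows 0.1
```

step_arm(
  steps=[
    {"x": -0.002, "y": -0.001, "z": 0.002, "rx": 0, "ry": 0, "rz": 0, "claw": -1},
    {"x": -0.002, "y": -0.001, "z": 0.004, "rx": 0, "ry": 0, "rz": 0, "claw": -1},
    {"x": -0.002, "y": -0.001, "z": 0.004, "rx": 0, "ry": 0, "rz": 0, "claw": -1},
    {"x": -0.002, "y": -0.001, "z": 0.004, "rx": 0, "ry": 0, "rz": 0, "claw": -1},
  ],
)

```text
time: 16.08
tool_pos: [0.5837, 0.3057, 0.0214]
tool_rot: [3.141, -0.001, 0.884]
contact_force: [-1.1, -1.0, 4.8]
opening: 0.0366
grip_force: 20.0
```

step_arm(
  steps=[
    {"x": 0, "y": 0, "z": 0, "rx": 0, "ry": 0, "rz": 0, "claw": 0.1},
    {"x": 0, "y": 0, "z": 0, "rx": 0, "ry": 0, "rz": 0, "claw": 0.1},
    {"x": 0, "y": 0, "z": 0, "rx": 0, "ry": 0, "rz": 0, "claw": 0.1},
    {"x": 0, "y": 0, "z": 0, "rx": 0, "ry": 0, "rz": 0, "claw": 0.1},
    {"x": 0, "y": 0, "z": -0.02, "rx": 0, "ry": 0, "rz": 0, "claw": 0.1},
    {"x": 0, "y": 0, "z": -0.06, "rx": 0, "ry": 0, "rz": 0, "claw": 0.1},
    {"x": 0, "y": 0, "z": -0.1, "rx": 0, "ry": 0, "rz": 0, "claw": 0.1},
    {"x": 0, "y": 0, "z": -0.13, "rx": 0, "ry": 0, "rz": 0, "claw": 0.1},
    {"x": 0, "y": 0, "z": -0.13, "rx": 0, "ry": 0, "rz": 0, "claw": 0.1},
    {"x": 0, "y": 0, "z": -0.13, "rx": 0, "ry": 0, "rz": 0, "claw": 0.1},
  ],
)

```text
time: 16.92
tool_pos: [0.5841, 0.3059, 0.1194]
tool_rot: [3.14, -0.003, 0.884]
contact_force: [0.1, 0.6, 0.6]
opening: 0.0504
grip_force: 0.0
```

Run:
```python
from h import *
im,w,_=cloud('scene')
print(block(w,(.5839,.306),.042,.091,tol=.006))
plan(.4142,.1813,.12,10.5)
```

```text
{'n': 385, 'c': array([0.6   , 0.2932]), 'mean': array([0.5886, 0.3021, 0.0415]), 'size': array([0.092, 0.086]), 'ang': 51.9, 'pca': np.float64(-37.9)}
shift [-0.271 -0.069 -0.003] turn [0.    0.    0.892] rows 5.6
```

step_arm(
  steps=[
    {"x": -0.04, "y": -0.01, "z": 0, "rx": 0, "ry": 0, "rz": 0.1, "claw": 0.4},
    {"x": -0.09, "y": -0.023, "z": 0, "rx": 0, "ry": 0, "rz": 0.22, "claw": 0.4},
    {"x": -0.14, "y": -0.036, "z": 0, "rx": 0, "ry": 0, "rz": 0.34, "claw": 0.4},
    {"x": -0.18, "y": -0.046, "z": 0, "rx": 0, "ry": 0, "rz": 0.48, "claw": 0.4},
    {"x": -0.22, "y": -0.056, "z": 0, "rx": 0, "ry": 0, "rz": 0.62, "claw": 0.4},
    {"x": -0.25, "y": -0.064, "z": 0, "rx": 0, "ry": 0, "rz": 0.75, "claw": 0.4},
    {"x": -0.271, "y": -0.069, "z": 0, "rx": 0, "ry": 0, "rz": 0.85, "claw": 0.4},
    {"x": -0.271, "y": -0.069, "z": 0, "rx": 0, "ry": 0, "rz": 0.892, "claw": 0.4},
    {"x": -0.271, "y": -0.069, "z": 0, "rx": 0, "ry": 0, "rz": 0.892, "claw": 0.4},
    {"x": -0.271, "y": -0.069, "z": 0, "rx": 0, "ry": 0, "rz": 0.892, "claw": 0.4},
  ],
)

```text
time: 17.8
tool_pos: [0.4141, 0.1811, 0.1172]
tool_rot: [3.141, 0.002, 0.184]
contact_force: [0.4, 0.9, -0.1]
opening: 0.0641
grip_force: 0.0
```

Run:
```python
from h import *
plan(.4142,.1813,.006,10.5)
im,w,_=cloud('scene')
print(block(w,(.413,.1815),.0258,.075))
```

```text
shift [ 0.    -0.     0.148] turn [0.    0.002 0.001] rows 2.7
{'n': 259, 'c': array([0.4133, 0.1811]), 'mean': array([0.4105, 0.1832, 0.0247]), 'size': array([0.078, 0.034]), 'ang': 10.0, 'pca': np.float64(10.7)}
```

step_arm(
  steps=[
    {"x": 0, "y": 0, "z": 0.02, "rx": 0, "ry": 0, "rz": 0, "claw": 0.4},
    {"x": 0, "y": 0, "z": 0.06, "rx": 0, "ry": 0, "rz": 0, "claw": 0.4},
    {"x": 0, "y": 0, "z": 0.1, "rx": 0, "ry": 0, "rz": 0, "claw": 0.4},
    {"x": 0, "y": 0, "z": 0.13, "rx": 0, "ry": 0, "rz": 0, "claw": 0.4},
    {"x": 0, "y": 0, "z": 0.145, "rx": 0, "ry": 0, "rz": 0, "claw": 0.4},
    {"x": 0, "y": 0, "z": 0.148, "rx": 0, "ry": 0, "rz": 0, "claw": 0.4},
    {"x": 0, "y": 0, "z": 0.148, "rx": 0, "ry": 0, "rz": 0, "claw": 0.4},
  ],
)

```text
time: 18.43
tool_pos: [0.4141, 0.1813, 0.0059]
tool_rot: [3.141, 0.002, 0.184]
contact_force: [-0.9, -0.5, 0.5]
opening: 0.0644
grip_force: 0.0
```

step_arm(
  steps=[
    {"x": 0, "y": 0, "z": 0, "rx": 0, "ry": 0, "rz": 0, "claw": -1},
    {"x": 0, "y": 0, "z": 0, "rx": 0, "ry": 0, "rz": 0, "claw": -1},
    {"x": 0, "y": 0, "z": 0, "rx": 0, "ry": 0, "rz": 0, "claw": -1},
    {"x": 0, "y": 0, "z": 0, "rx": 0, "ry": 0, "rz": 0, "claw": -1},
    {"x": 0, "y": 0, "z": 0, "rx": 0, "ry": 0, "rz": 0, "claw": -1},
    {"x": 0, "y": 0, "z": 0, "rx": 0, "ry": 0, "rz": 0, "claw": -1},
    {"x": 0, "y": 0, "z": 0, "rx": 0, "ry": 0, "rz": 0, "claw": -1},
    {"x": 0, "y": 0, "z": 0, "rx": 0, "ry": 0, "rz": 0, "claw": -1},
    {"x": 0, "y": 0, "z": 0, "rx": 0, "ry": 0, "rz": 0, "claw": -1},
  ],
)

```text
time: 19.18
tool_pos: [0.4147, 0.1813, 0.0074]
tool_rot: [3.142, -0.001, 0.183]
contact_force: [-0.5, -0.5, 5.7]
opening: 0.0315
grip_force: 20.0
```

step_arm(
  steps=[
    {"x": 0, "y": 0, "z": -0.02, "rx": 0, "ry": 0, "rz": 0, "claw": -1},
    {"x": 0, "y": 0, "z": -0.05, "rx": 0, "ry": 0, "rz": 0, "claw": -1},
    {"x": 0, "y": 0, "z": -0.09, "rx": 0, "ry": 0, "rz": 0, "claw": -1},
    {"x": 0, "y": 0, "z": -0.12, "rx": 0, "ry": 0, "rz": 0, "claw": -1},
    {"x": 0, "y": 0, "z": -0.13, "rx": 0, "ry": 0, "rz": 0, "claw": -1},
    {"x": 0, "y": 0, "z": -0.13, "rx": 0, "ry": 0, "rz": 0, "claw": -1},
    {"x": 0, "y": 0, "z": -0.13, "rx": 0, "ry": 0, "rz": 0, "claw": -1},
  ],
)

```text
time: 19.77
tool_pos: [0.4141, 0.1812, 0.1039]
tool_rot: [3.141, 0.0, 0.183]
contact_force: [-0.3, -0.6, -0.8]
opening: 0.0316
grip_force: 20.0
```

Run:
```python
from h import *
plan(.5183,.36,.102,50.6)
```

```text
shift [ 0.18  -0.209  0.003] turn [ 0.     0.    -0.891] rows 5.6
```

step_arm(
  steps=[
    {"x": 0.02, "y": -0.023, "z": 0, "rx": 0, "ry": 0, "rz": -0.1, "claw": -1},
    {"x": 0.05, "y": -0.058, "z": 0, "rx": 0, "ry": 0, "rz": -0.22, "claw": -1},
    {"x": 0.08, "y": -0.093, "z": 0, "rx": 0, "ry": 0, "rz": -0.36, "claw": -1},
    {"x": 0.11, "y": -0.128, "z": 0, "rx": 0, "ry": 0, "rz": -0.5, "claw": -1},
    {"x": 0.14, "y": -0.163, "z": 0, "rx": 0, "ry": 0, "rz": -0.63, "claw": -1},
    {"x": 0.165, "y": -0.192, "z": 0, "rx": 0, "ry": 0, "rz": -0.76, "claw": -1},
    {"x": 0.18, "y": -0.209, "z": 0, "rx": 0, "ry": 0, "rz": -0.86, "claw": -1},
    {"x": 0.18, "y": -0.209, "z": 0, "rx": 0, "ry": 0, "rz": -0.891, "claw": -1},
    {"x": 0.18, "y": -0.209, "z": 0, "rx": 0, "ry": 0, "rz": -0.891, "claw": -1},
    {"x": 0.18, "y": -0.209, "z": 0, "rx": 0, "ry": 0, "rz": -0.891, "claw": -1},
  ],
)

```text
time: 20.6
tool_pos: [0.5175, 0.3589, 0.1025]
tool_rot: [-3.14, 0.004, 0.881]
contact_force: [0.4, -0.3, -0.6]
opening: 0.0319
grip_force: 20.0
```

Run:
```python
from h import *
plan(.5183,.36,.0185,50.6)
```

```text
shift [0.002 0.    0.112] turn [-0.002  0.005 -0.003] rows 2.0
```

step_arm(
  steps=[
    {"x": 0, "y": 0, "z": 0.02, "rx": 0, "ry": 0, "rz": 0, "claw": -1},
    {"x": 0, "y": 0, "z": 0.05, "rx": 0, "ry": 0, "rz": 0, "claw": -1},
    {"x": 0, "y": 0, "z": 0.08, "rx": 0, "ry": 0, "rz": 0, "claw": -1},
    {"x": 0, "y": 0, "z": 0.1, "rx": 0, "ry": 0, "rz": 0, "claw": -1},
    {"x": 0, "y": 0, "z": 0.108, "rx": 0, "ry": 0, "rz": 0, "claw": -1},
    {"x": 0, "y": 0, "z": 0.111, "rx": 0, "ry": 0, "rz": 0, "claw": -1},
    {"x": 0, "y": 0, "z": 0.112, "rx": 0, "ry": 0, "rz": 0, "claw": -1},
    {"x": 0, "y": 0, "z": 0.112, "rx": 0, "ry": 0, "rz": 0, "claw": -1},
    {"x": 0, "y": 0, "z": 0.112, "rx": 0, "ry": 0, "rz": 0, "claw": -1},
  ],
)

```text
time: 21.35
tool_pos: [0.5193, 0.3602, 0.0217]
tool_rot: [3.141, -0.002, 0.882]
contact_force: [-0.5, -0.1, -0.2]
opening: 0.0317
grip_force: 20.0
```

Run:
```python
from h import *
plan(.5183,.36,.0185,50.6)
```

```text
shift [-0.001 -0.001  0.004] turn [ 0.001 -0.002 -0.001] rows 0.1
```

step_arm(
  steps=[
    {"x": 0, "y": 0, "z": 0.002, "rx": 0, "ry": 0, "rz": 0, "claw": -1},
    {"x": 0, "y": 0, "z": 0.003, "rx": 0, "ry": 0, "rz": 0, "claw": -1},
    {"x": 0, "y": 0, "z": 0.004, "rx": 0, "ry": 0, "rz": 0, "claw": -1},
    {"x": 0, "y": 0, "z": 0.004, "rx": 0, "ry": 0, "rz": 0, "claw": -1},
  ],
)

```text
time: 21.68
tool_pos: [0.5192, 0.3603, 0.0195]
tool_rot: [3.141, -0.002, 0.883]
contact_force: [-3.0, -1.5, 9.7]
opening: 0.0316
grip_force: 20.0
```

step_arm(
  steps=[
    {"x": 0, "y": 0, "z": 0, "rx": 0, "ry": 0, "rz": 0, "claw": -0.04},
    {"x": 0, "y": 0, "z": 0, "rx": 0, "ry": 0, "rz": 0, "claw": -0.04},
    {"x": 0, "y": 0, "z": 0, "rx": 0, "ry": 0, "rz": 0, "claw": -0.04},
    {"x": 0, "y": 0, "z": 0, "rx": 0, "ry": 0, "rz": 0, "claw": -0.04},
    {"x": 0, "y": 0, "z": -0.02, "rx": 0, "ry": 0, "rz": 0, "claw": -0.04},
    {"x": 0, "y": 0, "z": -0.06, "rx": 0, "ry": 0, "rz": 0, "claw": -0.04},
    {"x": 0, "y": 0, "z": -0.1, "rx": 0, "ry": 0, "rz": 0, "claw": -0.04},
    {"x": 0, "y": 0, "z": -0.13, "rx": 0, "ry": 0, "rz": 0, "claw": -0.04},
    {"x": 0, "y": 0, "z": -0.13, "rx": 0, "ry": 0, "rz": 0, "claw": -0.04},
    {"x": 0, "y": 0, "z": -0.13, "rx": 0, "ry": 0, "rz": 0, "claw": -0.04},
  ],
)

```text
time: 22.52
tool_pos: [0.5193, 0.3604, 0.1163]
tool_rot: [3.14, -0.003, 0.883]
contact_force: [0.9, 0.5, -0.3]
opening: 0.0442
grip_force: 0.0
```

Run:
```python
from h import *
plan(.4908,-.321,.12,1)
```

```text
shift [-0.726  0.547 -0.006] turn [-0.    -0.004  1.102] rows 16.4
```

step_arm(
  steps=[
    {"x": -0.02, "y": 0.015, "z": 0, "rx": 0, "ry": 0, "rz": 0.08, "claw": 1},
    {"x": -0.06, "y": 0.045, "z": 0, "rx": 0, "ry": 0, "rz": 0.16, "claw": 1},
    {"x": -0.1, "y": 0.075, "z": 0, "rx": 0, "ry": 0, "rz": 0.24, "claw": 1},
    {"x": -0.14, "y": 0.105, "z": 0, "rx": 0, "ry": 0, "rz": 0.32, "claw": 1},
    {"x": -0.18, "y": 0.135, "z": 0, "rx": 0, "ry": 0, "rz": 0.4, "claw": 1},
    {"x": -0.22, "y": 0.165, "z": 0, "rx": 0, "ry": 0, "rz": 0.48, "claw": 1},
    {"x": -0.26, "y": 0.195, "z": 0, "rx": 0, "ry": 0, "rz": 0.56, "claw": 1},
    {"x": -0.3, "y": 0.225, "z": 0, "rx": 0, "ry": 0, "rz": 0.64, "claw": 1},
    {"x": -0.34, "y": 0.255, "z": 0, "rx": 0, "ry": 0, "rz": 0.72, "claw": 1},
    {"x": -0.38, "y": 0.285, "z": 0, "rx": 0, "ry": 0, "rz": 0.8, "claw": 1},
    {"x": -0.41, "y": 0.31, "z": 0, "rx": 0, "ry": 0, "rz": 0.86, "claw": 1},
    {"x": -0.42, "y": 0.316, "z": 0, "rx": 0, "ry": 0, "rz": 0.9, "claw": 1},
  ],
)

```text
time: 23.52
tool_pos: [0.5009, -0.0375, 0.1136]
tool_rot: [3.141, 0.002, 0.17]
contact_force: [0.3, 0.4, 0.1]
opening: 0.092
grip_force: 0.0
```

step_arm(
  steps=[
    {"x": 0, "y": 0, "z": 0, "rx": 0, "ry": 0, "rz": 0, "claw": 1},
    {"x": 0, "y": 0, "z": 0, "rx": 0, "ry": 0, "rz": 0, "claw": 1},
  ],
)

```text
time: 23.68
tool_pos: [0.5011, -0.0335, 0.114]
tool_rot: [-3.14, 0.002, 0.176]
contact_force: [-0.1, 0.4, 0.1]
opening: 0.0921
grip_force: 0.0
```

Run:
```python
from h import *
plan(.4908,-.321,.12,1)
for c in ['top','scene']:
    im,w,_=cloud(c)
    for n,p,h,L in [('long',(.65,.253),.043,.131),('sec',(.584,.306),.041,.091),('third',(.519,.36),.037,.075),('short',(.492,-.3225),.035,.051)]:
        try: print(c,n,block(w,p,h+(.002 if c=='top' else 0.001),L,tol=.005,r=L/2+.003))
        except Exception: print(c,n,'none')
    if c=='top': cv2.imwrite('pics/d1.png',np.hstack([cv2.resize(im[160:340,140:320],(400,400)),cv2.resize(im[230:330,400:500],(400,400))]))
```

```text
shift [-0.08   0.375 -0.008] turn [-0.001  0.002  0.202] rows 6.9
top long {'n': 694, 'c': array([0.6342, 0.2667]), 'mean': array([0.651 , 0.2536, 0.0439]), 'size': array([0.13 , 0.093]), 'ang': 51.3, 'pca': np.float64(50.1)}
top sec {'n': 351, 'c': array([0.5841, 0.3055]), 'mean': array([0.5841, 0.3053, 0.0416]), 'size': array([0.091, 0.035]), 'ang': 50.7, 'pca': np.float64(51.0)}
top third {'n': 232, 'c': array([0.5196, 0.3591]), 'mean': array([0.5191, 0.3586, 0.0377]), 'size': array([0.075, 0.03 ]), 'ang': 49.0, 'pca': np.float64(49.5)}
top short {'n': 220, 'c': array([ 0.4916, -0.3219]), 'mean': array([ 0.4926, -0.3229,  0.0356]), 'size': array([0.048, 0.041]), 'ang': 1.3, 'pca': np.float64(1.7)}
scene long {'n': 500, 'c': array([0.634 , 0.2675]), 'mean': array([0.6456, 0.2573, 0.0439]), 'size': array([0.131, 0.092]), 'ang': 51.0, 'pca': np.float64(51.6)}
scene sec {'n': 297, 'c': array([0.583 , 0.3073]), 'mean': array([0.5796, 0.3089, 0.0415]), 'size': array([0.092, 0.04 ]), 'ang': 50.2, 'pca': np.float64(49.7)}
scene third {'n': 255, 'c': array([0.5177, 0.362 ]), 'mean': array([0.5157, 0.3626, 0.0372]), 'size': array([0.075, 0.034]), 'ang': 48.5, 'pca': np.float64(47.9)}
scene short {'n': 106, 'c': array([ 0.4913, -0.3191]), 'mean': array([ 0.4892, -0.3191,  0.0352]), 'size': array([0.05 , 0.043]), 'ang': 1.4, 'pca': np.float64(19.8)}
```

View pics/d1.png

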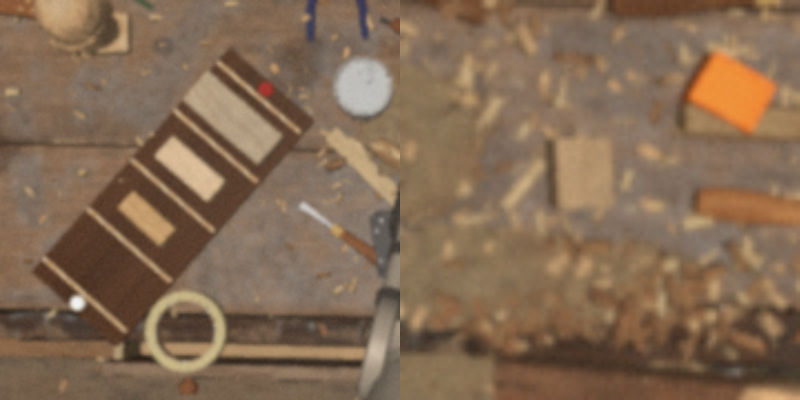

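Three blocks lie in their bays, straight and centred. The stubby block is at right crop (583,172), well clear of the orange one at (733,90).

step_arm(
  steps=[
    {"x": -0.01, "y": 0.04, "z": 0, "rx": 0, "ry": 0, "rz": 0.05, "claw": 0.6},
    {"x": -0.02, "y": 0.09, "z": 0, "rx": 0, "ry": 0, "rz": 0.1, "claw": 0.6},
    {"x": -0.03, "y": 0.14, "z": 0, "rx": 0, "ry": 0, "rz": 0.15, "claw": 0.6},
    {"x": -0.04, "y": 0.19, "z": 0, "rx": 0, "ry": 0, "rz": 0.196, "claw": 0.6},
    {"x": -0.05, "y": 0.24, "z": 0, "rx": 0, "ry": 0, "rz": 0.196, "claw": 0.6},
    {"x": -0.06, "y": 0.29, "z": 0, "rx": 0, "ry": 0, "rz": 0.196, "claw": 0.6},
    {"x": -0.07, "y": 0.33, "z": 0, "rx": 0, "ry": 0, "rz": 0.196, "claw": 0.6},
    {"x": -0.078, "y": 0.36, "z": 0, "rx": 0, "ry": 0, "rz": 0.196, "claw": 0.6},
    {"x": -0.08, "y": 0.375, "z": 0, "rx": 0, "ry": 0, "rz": 0.196, "claw": 0.6},
    {"x": -0.08, "y": 0.375, "z": 0, "rx": 0, "ry": 0, "rz": 0.196, "claw": 0.6},
    {"x": -0.08, "y": 0.375, "z": 0, "rx": 0, "ry": 0, "rz": 0.196, "claw": 0.6},
  ],
)

```text
time: 24.7
tool_pos: [0.4923, -0.3197, 0.1146]
tool_rot: [-3.14, 0.001, 0.023]
contact_force: [0.4, 0.6, 0.3]
opening: 0.0737
grip_force: 0.0
```

Run:
```python
from h import *
plan(.4915,-.3208,.012,1.4)
```

```text
shift [-0.001  0.002  0.137] turn [-0.001  0.001 -0.002] rows 2.5
```

step_arm(
  steps=[
    {"x": 0, "y": 0, "z": 0.02, "rx": 0, "ry": 0, "rz": 0, "claw": 0.6},
    {"x": 0, "y": 0, "z": 0.06, "rx": 0, "ry": 0, "rz": 0, "claw": 0.6},
    {"x": 0, "y": 0, "z": 0.1, "rx": 0, "ry": 0, "rz": 0, "claw": 0.6},
    {"x": 0, "y": 0, "z": 0.125, "rx": 0, "ry": 0, "rz": 0, "claw": 0.6},
    {"x": 0, "y": 0, "z": 0.135, "rx": 0, "ry": 0, "rz": 0, "claw": 0.6},
    {"x": 0, "y": 0, "z": 0.137, "rx": 0, "ry": 0, "rz": 0, "claw": 0.6},
    {"x": 0, "y": 0, "z": 0.137, "rx": 0, "ry": 0, "rz": 0, "claw": 0.6},
  ],
)

```text
time: 25.28
tool_pos: [0.4925, -0.3202, 0.0127]
tool_rot: [3.142, -0.0, 0.024]
contact_force: [0.4, -0.4, -0.3]
opening: 0.073
grip_force: 0.0
```

step_arm(
  steps=[
    {"x": 0, "y": 0, "z": 0, "rx": 0, "ry": 0, "rz": 0, "claw": -1},
    {"x": 0, "y": 0, "z": 0, "rx": 0, "ry": 0, "rz": 0, "claw": -1},
    {"x": 0, "y": 0, "z": 0, "rx": 0, "ry": 0, "rz": 0, "claw": -1},
    {"x": 0, "y": 0, "z": 0, "rx": 0, "ry": 0, "rz": 0, "claw": -1},
    {"x": 0, "y": 0, "z": 0, "rx": 0, "ry": 0, "rz": 0, "claw": -1},
    {"x": 0, "y": 0, "z": 0, "rx": 0, "ry": 0, "rz": 0, "claw": -1},
    {"x": 0, "y": 0, "z": 0, "rx": 0, "ry": 0, "rz": 0, "claw": -1},
    {"x": 0, "y": 0, "z": 0, "rx": 0, "ry": 0, "rz": 0, "claw": -1},
    {"x": 0, "y": 0, "z": 0, "rx": 0, "ry": 0, "rz": 0, "claw": -1},
  ],
)

```text
time: 26.03
tool_pos: [0.492, -0.3216, 0.0127]
tool_rot: [3.141, -0.001, 0.022]
contact_force: [-0.9, 0.5, 6.6]
opening: 0.0408
grip_force: 20.0
```

step_arm(
  steps=[
    {"x": 0, "y": 0, "z": -0.02, "rx": 0, "ry": 0, "rz": 0, "claw": -1},
    {"x": 0, "y": 0, "z": -0.05, "rx": 0, "ry": 0, "rz": 0, "claw": -1},
    {"x": 0, "y": 0, "z": -0.09, "rx": 0, "ry": 0, "rz": 0, "claw": -1},
    {"x": 0, "y": 0, "z": -0.12, "rx": 0, "ry": 0, "rz": 0, "claw": -1},
    {"x": 0, "y": 0, "z": -0.13, "rx": 0, "ry": 0, "rz": 0, "claw": -1},
    {"x": 0, "y": 0, "z": -0.13, "rx": 0, "ry": 0, "rz": 0, "claw": -1},
    {"x": 0, "y": 0, "z": -0.13, "rx": 0, "ry": 0, "rz": 0, "claw": -1},
  ],
)

```text
time: 26.62
tool_pos: [0.4915, -0.3209, 0.1088]
tool_rot: [-3.141, 0.001, 0.022]
contact_force: [-0.6, -0.7, -0.6]
opening: 0.0413
grip_force: 20.0
```

Run:
```python
from h import *
plan(.4526,.4139,.11,50.6)
```

```text
shift [-0.03  -0.981 -0.001] turn [-1.000e-03  1.000e-03 -1.096e+00] rows 17.6
```

step_arm(
  steps=[
    {"x": 0, "y": -0.03, "z": 0, "rx": 0, "ry": 0, "rz": -0.04, "claw": -1},
    {"x": 0, "y": -0.08, "z": 0, "rx": 0, "ry": 0, "rz": -0.1, "claw": -1},
    {"x": 0, "y": -0.13, "z": 0, "rx": 0, "ry": 0, "rz": -0.16, "claw": -1},
    {"x": 0, "y": -0.18, "z": 0, "rx": 0, "ry": 0, "rz": -0.22, "claw": -1},
    {"x": 0, "y": -0.23, "z": 0, "rx": 0, "ry": 0, "rz": -0.28, "claw": -1},
    {"x": 0, "y": -0.28, "z": 0, "rx": 0, "ry": 0, "rz": -0.34, "claw": -1},
    {"x": 0, "y": -0.33, "z": 0, "rx": 0, "ry": 0, "rz": -0.4, "claw": -1},
    {"x": 0, "y": -0.38, "z": 0, "rx": 0, "ry": 0, "rz": -0.46, "claw": -1},
    {"x": 0, "y": -0.43, "z": 0, "rx": 0, "ry": 0, "rz": -0.52, "claw": -1},
    {"x": 0, "y": -0.48, "z": 0, "rx": 0, "ry": 0, "rz": -0.58, "claw": -1},
    {"x": 0, "y": -0.52, "z": 0, "rx": 0, "ry": 0, "rz": -0.64, "claw": -1},
    {"x": 0, "y": -0.54, "z": 0, "rx": 0, "ry": 0, "rz": -0.68, "claw": -1},
  ],
)

```text
time: 27.62
tool_pos: [0.481, 0.0869, 0.1077]
tool_rot: [-3.139, 0.003, 0.561]
contact_force: [-0.1, 0.2, 0.7]
opening: 0.0413
grip_force: 20.0
```

step_arm(
  steps=[
    {"x": 0, "y": 0, "z": 0, "rx": 0, "ry": 0, "rz": 0, "claw": -1},
    {"x": 0, "y": 0, "z": 0, "rx": 0, "ry": 0, "rz": 0, "claw": -1},
  ],
)

```text
time: 27.78
tool_pos: [0.4819, 0.0841, 0.1081]
tool_rot: [-3.14, 0.003, 0.557]
contact_force: [-0.8, -0.6, -1.1]
opening: 0.0407
grip_force: 20.0
```

Run:
```python
from h import *
plan(.4526,.4139,.11,50.6)
```

```text
shift [ 0.2   -0.394 -0.003] turn [-0.002  0.003 -0.415] rows 7.9
```

step_arm(
  steps=[
    {"x": 0.02, "y": -0.039, "z": 0, "rx": 0, "ry": 0, "rz": -0.05, "claw": -1},
    {"x": 0.045, "y": -0.089, "z": 0, "rx": 0, "ry": 0, "rz": -0.1, "claw": -1},
    {"x": 0.07, "y": -0.138, "z": 0, "rx": 0, "ry": 0, "rz": -0.16, "claw": -1},
    {"x": 0.095, "y": -0.187, "z": 0, "rx": 0, "ry": 0, "rz": -0.22, "claw": -1},
    {"x": 0.12, "y": -0.236, "z": 0, "rx": 0, "ry": 0, "rz": -0.28, "claw": -1},
    {"x": 0.145, "y": -0.286, "z": 0, "rx": 0, "ry": 0, "rz": -0.34, "claw": -1},
    {"x": 0.168, "y": -0.331, "z": 0, "rx": 0, "ry": 0, "rz": -0.39, "claw": -1},
    {"x": 0.188, "y": -0.37, "z": 0, "rx": 0, "ry": 0, "rz": -0.415, "claw": -1},
    {"x": 0.2, "y": -0.394, "z": 0, "rx": 0, "ry": 0, "rz": -0.415, "claw": -1},
    {"x": 0.2, "y": -0.394, "z": 0, "rx": 0, "ry": 0, "rz": -0.415, "claw": -1},
    {"x": 0.2, "y": -0.394, "z": 0, "rx": 0, "ry": 0, "rz": -0.415, "claw": -1},
  ],
)

```text
time: 28.7
tool_pos: [0.4545, 0.4129, 0.1082]
tool_rot: [-3.142, 0.002, 0.882]
contact_force: [-0.6, -0.5, -0.4]
opening: 0.0407
grip_force: 20.0
```

Run:
```python
from h import *
plan(.4526,.4139,.025,50.6)
```

```text
shift [-0.    -0.003  0.111] turn [-0.     0.003 -0.002] rows 2.0
```

step_arm(
  steps=[
    {"x": 0, "y": -0.002, "z": 0.02, "rx": 0, "ry": 0, "rz": 0, "claw": -1},
    {"x": 0, "y": -0.002, "z": 0.05, "rx": 0, "ry": 0, "rz": 0, "claw": -1},
    {"x": 0, "y": -0.002, "z": 0.08, "rx": 0, "ry": 0, "rz": 0, "claw": -1},
    {"x": 0, "y": -0.002, "z": 0.1, "rx": 0, "ry": 0, "rz": 0, "claw": -1},
    {"x": 0, "y": -0.002, "z": 0.108, "rx": 0, "ry": 0, "rz": 0, "claw": -1},
    {"x": 0, "y": -0.002, "z": 0.11, "rx": 0, "ry": 0, "rz": 0, "claw": -1},
    {"x": 0, "y": -0.002, "z": 0.111, "rx": 0, "ry": 0, "rz": 0, "claw": -1},
    {"x": 0, "y": -0.002, "z": 0.111, "rx": 0, "ry": 0, "rz": 0, "claw": -1},
    {"x": 0, "y": -0.002, "z": 0.111, "rx": 0, "ry": 0, "rz": 0, "claw": -1},
  ],
)

```text
time: 29.45
tool_pos: [0.4541, 0.4148, 0.0276]
tool_rot: [3.141, -0.002, 0.881]
contact_force: [-0.2, 0.5, -0.1]
opening: 0.041
grip_force: 20.0
```

Run:
```python
from h import *
plan(.4526,.4139,.025,50.6)
```

```text
shift [-0.002 -0.001  0.003] turn [ 0.001 -0.002 -0.002] rows 0.1
```

step_arm(
  steps=[
    {"x": -0.001, "y": -0.001, "z": 0.001, "rx": 0, "ry": 0, "rz": 0, "claw": -1},
    {"x": -0.001, "y": -0.001, "z": 0.003, "rx": 0, "ry": 0, "rz": 0, "claw": -1},
    {"x": -0.001, "y": -0.001, "z": 0.003, "rx": 0, "ry": 0, "rz": 0, "claw": -1},
    {"x": -0.001, "y": -0.001, "z": 0.003, "rx": 0, "ry": 0, "rz": 0, "claw": -1},
  ],
)

```text
time: 29.78
tool_pos: [0.4524, 0.415, 0.0247]
tool_rot: [3.141, -0.001, 0.882]
contact_force: [1.0, 0.3, 3.4]
opening: 0.041
grip_force: 20.0
```

step_arm(
  steps=[
    {"x": 0, "y": 0, "z": 0, "rx": 0, "ry": 0, "rz": 0, "claw": 0.15},
    {"x": 0, "y": 0, "z": 0, "rx": 0, "ry": 0, "rz": 0, "claw": 0.15},
    {"x": 0, "y": 0, "z": 0, "rx": 0, "ry": 0, "rz": 0, "claw": 0.15},
    {"x": 0, "y": 0, "z": 0, "rx": 0, "ry": 0, "rz": 0, "claw": 0.15},
    {"x": 0, "y": 0, "z": -0.02, "rx": 0, "ry": 0, "rz": 0, "claw": 0.15},
    {"x": 0, "y": 0, "z": -0.06, "rx": 0, "ry": 0, "rz": 0, "claw": 0.15},
    {"x": 0, "y": 0, "z": -0.1, "rx": 0, "ry": 0, "rz": 0, "claw": 0.15},
    {"x": 0, "y": 0, "z": -0.14, "rx": 0, "ry": 0, "rz": 0, "claw": 0.15},
    {"x": 0, "y": 0, "z": -0.17, "rx": 0, "ry": 0, "rz": 0, "claw": 0.15},
    {"x": 0, "y": 0, "z": -0.17, "rx": 0, "ry": 0, "rz": 0, "claw": 0.15},
  ],
)

```text
time: 30.62
tool_pos: [0.4543, 0.4162, 0.1573]
tool_rot: [3.139, -0.009, 0.882]
contact_force: [0.5, 1.4, 0.5]
opening: 0.0529
grip_force: 0.0
```

Run:
```python
from h import *
plan(.46,.02,.15,40)
```

```text
shift [-0.403  0.342  0.007] turn [ 0.002 -0.012  0.234] rows 9.5
```

Moving the arm out of the camera's view to check the result.

step_arm(
  steps=[
    {"x": -0.03, "y": 0.025, "z": 0, "rx": 0, "ry": 0, "rz": 0.03, "claw": 0.15},
    {"x": -0.07, "y": 0.06, "z": 0, "rx": 0, "ry": 0, "rz": 0.06, "claw": 0.15},
    {"x": -0.11, "y": 0.094, "z": 0, "rx": 0, "ry": 0, "rz": 0.09, "claw": 0.15},
    {"x": -0.15, "y": 0.128, "z": 0, "rx": 0, "ry": 0, "rz": 0.12, "claw": 0.15},
    {"x": -0.19, "y": 0.162, "z": 0, "rx": 0, "ry": 0, "rz": 0.15, "claw": 0.15},
    {"x": -0.23, "y": 0.196, "z": 0, "rx": 0, "ry": 0, "rz": 0.18, "claw": 0.15},
    {"x": -0.27, "y": 0.23, "z": 0, "rx": 0, "ry": 0, "rz": 0.21, "claw": 0.15},
    {"x": -0.31, "y": 0.264, "z": 0, "rx": 0, "ry": 0, "rz": 0.234, "claw": 0.15},
    {"x": -0.35, "y": 0.3, "z": 0, "rx": 0, "ry": 0, "rz": 0.234, "claw": 0.15},
    {"x": -0.38, "y": 0.325, "z": 0, "rx": 0, "ry": 0, "rz": 0.234, "claw": 0.15},
    {"x": -0.4, "y": 0.342, "z": 0, "rx": 0, "ry": 0, "rz": 0.234, "claw": 0.15},
    {"x": -0.4, "y": 0.342, "z": 0, "rx": 0, "ry": 0, "rz": 0.234, "claw": 0.15},
  ],
)

```text
time: 31.62
tool_pos: [0.4594, 0.0168, 0.1513]
tool_rot: [3.141, 0.001, 0.694]
contact_force: [0.8, 0.6, 0.4]
opening: 0.0531
grip_force: 0.0
```

Run:
```python
from h import *
for c in ['top','scene']:
    im,w,_=cloud(c)
    for n,p,h,L in [('long',(.65,.253),.043,.131),('sec',(.584,.306),.041,.091),('third',(.519,.36),.037,.075),('short',(.4526,.414),.047,.051)]:
        try: print(c,n,block(w,p,h+(.002 if c=='top' else 0.001),L,tol=.005,r=L/2+.006))
        except Exception: print(c,n,'none')
    for q in ['tin','tape_roll']: print(q,[np.round(m['box'],1) for m in nets.masks_of(c,q)[:1]])
    if c=='top': cv2.imwrite('pics/e1.png',cv2.resize(im[160:340,140:340],None,fx=3.3,fy=3.3))
```

```text
top long {'n': 718, 'c': array([0.6331, 0.2682]), 'mean': array([0.6506, 0.2544, 0.0438]), 'size': array([0.13 , 0.096]), 'ang': 50.5, 'pca': np.float64(50.2)}
top sec {'n': 341, 'c': array([0.5844, 0.3059]), 'mean': array([0.5842, 0.306 , 0.0418]), 'size': array([0.091, 0.035]), 'ang': 51.0, 'pca': np.float64(50.8)}
top third {'n': 238, 'c': array([0.5198, 0.3596]), 'mean': array([0.5195, 0.359 , 0.0377]), 'size': array([0.073, 0.03 ]), 'ang': 49.4, 'pca': np.float64(50.0)}
top short {'n': 237, 'c': array([0.453 , 0.4145]), 'mean': array([0.4528, 0.4144, 0.0478]), 'size': array([0.05, 0.04]), 'ang': 51.5, 'pca': np.float64(47.8)}
tin [array([288.1, 185.2, 315.8, 216.9])]
tape_roll [array([205.7, 291.4, 245.4, 328.5])]
scene long {'n': 511, 'c': array([0.6345, 0.2673]), 'mean': array([0.6456, 0.2577, 0.0438]), 'size': array([0.132, 0.099]), 'ang': 52.9, 'pca': np.float64(50.7)}
scene sec {'n': 300, 'c': array([0.5808, 0.3091]), 'mean': array([0.5801, 0.3097, 0.0415]), 'size': array([0.091, 0.044]), 'ang': 48.1, 'pca': np.float64(51.4)}
scene third {'n': 256, 'c': array([0.5194, 0.3612]), 'mean': array([0.5157, 0.3627, 0.0372]), 'size': array([0.075, 0.037]), 'ang': 50.3, 'pca': np.float64(48.4)}
scene short {'n': 259, 'c': array([0.4515, 0.4181]), 'mean': array([0.4488, 0.4179, 0.0474]), 'size': array([0.052, 0.044]), 'ang': 53.0, 'pca': np.float64(49.0)}
tin [array([255.9, 204.4, 283. , 238.9])]
tape_roll [array([227.4, 289.4, 271.9, 325.7])]
```

View pics/e1.png

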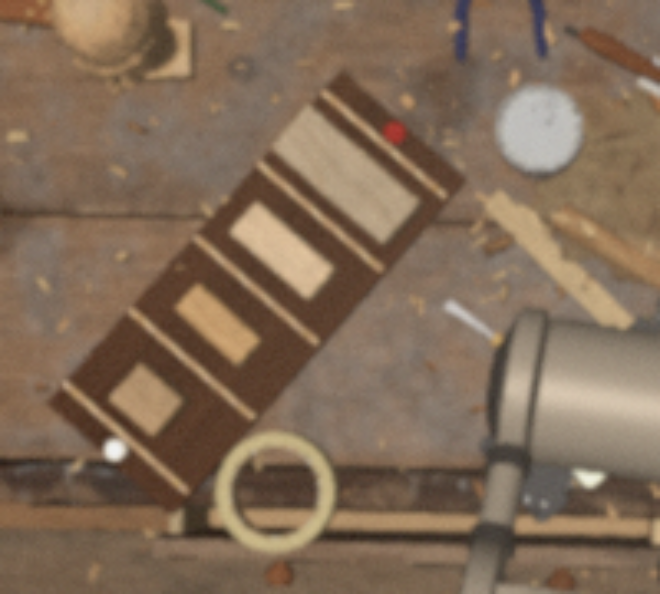

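All four blocks are flat, straight and centred in the right bays. The tin (540,130) and tape (276,491) have not moved.

```bash
python3 -c "
from h import *
print(robot.hand_in())"
```

```text
the job is handed in; nothing more can be done
None
```

I sorted all four blocks by length into the rack, longest next to the red button and shortest next to the white, each flat, centred to within about 4 mm and released; the tin, tape roll and orange look-alike stayed untouched, and I handed the job in at about 32 s (no verdict was returned).

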